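Change over the battery packs on the charging bench

ROBOT

A 6-joint arm with a two-finger parallel gripper is mounted at the origin on the work surface. World frame = base frame: x ahead of the robot, y to its left, z up, the work surface at z = 0. Lengths are in m, angles in degrees, forces in N, time in s.
With the tool pointing down it reaches from about 0.25 to 0.725 m from the base axis. Payload 9.7 kg.
Tool frame: the origin (TCP) lies midway between the tips of the shut fingers; the grasp point (between the pads) lies 19 mm behind it; z points along the fingers, y is the direction in which the jaws open and shut (so a half turn about z gives the same grasp; the last joint's range is limited). The gripper opens to 85 mm and grips with 20 to 120 N. Pads are 22 mm wide; open, the fingers measure 114 mm over their backs; the gripper's body (76 mm by 85 mm) begins 54 mm behind the grasp point. The pads swing forward as they close: fully open they stand 13 mm farther back than shut.
Start: joints at [66.406, 4.979, 10.078, 95.1, 0, 90], TCP at [0.22, 0.504, 0.231] pointing down, gripper open.
Joint ranges: [-179.16, 179.16], [-48.56, 103.87], [-65.8, 70.77], [-126.05, 130.52], [-82.76, 87.17], [-180, 180]. Speed limits (degrees/s): [127.2, 127.2, 147.25, 180, 180, 180].

INTERFACE

Orientations are given as [roll, pitch, yaw] about the fixed x, y, z axes, in that order (R = Rz(yaw) Ry(pitch) Rx(roll)).
In Python, from workcell import bot, camera, recognise gives the robot as it stands. The module is installed in compiled form; this text tells all that it offers.
- The arm moves only by the tool apply_moves, never from a script. Its argument "targets" is one flat list of numbers, 7 for each row, row after row: the shift along the world's x, y, z in units of 30 mm (1.0 is 30 mm), then the turn, a rotation vector about the world's x, y, z in units of 6 degrees (1.0 is 6 degrees), then the opening, from 0 (shut) to 1 (fully open). A call has 1 to 5 rows; each row is the pose to reach, as a shift and turn from the pose commanded when the call began; what a row does not reach only later rows make up. A row lasts 1/10 s, in which the tool goes at most 50 mm and 8.59 degrees, less where a joint would pass 70% of its speed; a pose out of reach is approached as far as the arm can. A call with a gripper value outside its range is refused whole. The fingers move at their own pace and stop on an object; "newtons" is the grip in N (left out, the last holds). Time passes only in rows, so rows that repeat a pose let the fingers close. It gives the time, the measured TCP pose, the force and the opening at its end, in the units of the state.
- bot.get_obs(): the state, without advancing time (a new reading comes with each control period).
- camera(name): name is "side" or "top"; returns a dict with "img" (384x512x3 uint8, red, green, blue), "intrinsics" (3x3 intrinsics, pixels), "origin" and "rotation" of the camera in the world. Camera axes: x right, y up, looking along -z (the intrinsics and any distortion apply to the point x, -y, -z); pixel columns grow to the right and rows downward; lengths in m; the calibration is good to about 2 mm. A picture is of the moment at which its call begins. There is no depth.
- bot.job_done(): hands the job in, once; it reports no verdict.
Trained networks look in the newest picture that a camera, given by its name, has taken for a name from the list of things; names that differ only in an ending like _2 or _b are one class to them, and where a whole thing is asked for, a point or a joint stands for the part that bears it (a point fixed in the world has none). Each returns a list of dicts, best first, with "conf" (0 to 1); they miss things now and then, are a little off and sometimes report something else, mostly with a low value. They report only what shows in the picture. A call takes as long as a camera call. They do not tell look-alikes from the thing itself.
- recognise(query, camera): "box" ([left, top, right, bottom] in pixels, round what is visible of it).
The state is a dict: "time": time; "q": joint angles; "qd": joint speeds; "joint_efforts": joint torques, N m; "ee_pos": TCP position; "tcp_rot": TCP orientation; "wrist_force": force on the tool from outside, world axes, zero at the start; "torque": the same for the moment, N m; "opening": finger opening in m.
Only numpy, scipy, OpenCV 4.12 (cv2) and the standard library are available. Lean on these libraries where they do the work, as an engineer would, in place of code of your own. Each camera call takes 0.05 s, during which the arm holds its last target.

TASK

The slim yellow pack in the yellow charger is full: lift it out and stand it in the grey tray. Then take the pile of empty packs apart from the top, and as each comes off seat it gently and fully home in the well of the charger of its own colour, terminal end towards the hood. Let no pack topple, and do not knock over or shove aside the mug or the glue bottle.

Things in the scene. Friction and masses are not known exactly. Their poses are not given: they have to be found in the camera images.
- pack_charged: Full slim yellow battery pack, at first seated in the yellow charger. Housing 100 x 58 x 30 mm (x, y, z), upper half coloured, lower black, on a black terminal block 64 x 36 x 12 mm; 42 mm tall in all. Origin: centre of the block's underside. Housing off-centre: x = -65 to +35 mm (middle and mass centre at -15), z = 12 to 42 mm. +x: terminal end. 0.35 kg +-25%.
- pack_yellow: Empty tall yellow battery pack, at first top of the pile of three. Housing 100 x 60 x 46 mm (x, y, z), upper half coloured, lower black, on a black terminal block 64 x 36 x 12 mm; 58 mm tall in all. Origin: centre of the block's underside. Housing off-centre: x = -65 to +35 mm (middle and mass centre at -15), z = 12 to 58 mm. +x: terminal end. 0.49 kg +-25%.
- pack_red: Empty red battery pack, at first in the middle of the pile. Housing 100 x 58 x 40 mm (x, y, z), upper half coloured, lower black, on a black terminal block 64 x 36 x 12 mm; 52 mm tall in all. Origin: centre of the block's underside. Housing off-centre: x = -65 to +35 mm (middle and mass centre at -15), z = 12 to 52 mm. +x: terminal end. 0.44 kg +-25%.
- pack_blue: Empty tall blue battery pack, at first bottom of the pile. Housing 100 x 60 x 46 mm (x, y, z), upper half coloured, lower black, on a black terminal block 64 x 36 x 12 mm; 58 mm tall in all. Origin: centre of the block's underside. Housing off-centre: x = -65 to +35 mm (middle and mass centre at -15), z = 12 to 58 mm. +x: terminal end. 0.49 kg +-25%.
- charger_yellow: Black charger, yellow hood and stripes, fixed. Holds the slim pack at first. Deck top 30 mm up, x = -70 to 44 mm, 92 mm wide; well 74 x 46 mm, 16 deep, 4 mm bevel. Hood x = 44 to 90 mm, 64 mm high. Origin: bench, under well centre; +x to hood. Seated pack: block in well (5 mm play), +x end to hood, origin over this one 18 mm up, housing on deck.
- charger_red: Black charger, red hood and stripes, fixed. Deck top 30 mm up, x = -70 to 44 mm, 92 mm wide; well 74 x 46 mm, 16 deep, 4 mm bevel. Hood x = 44 to 90 mm, 64 mm high. Origin: bench, under well centre; +x to hood. Seated pack: block in well (5 mm play), +x end to hood, origin over this one 18 mm up, housing on deck.
- charger_blue: Black charger, blue hood and stripes, fixed. Deck top 30 mm up, x = -70 to 44 mm, 92 mm wide; well 74 x 46 mm, 16 deep, 4 mm bevel. Hood x = 44 to 90 mm, 64 mm high. Origin: bench, under well centre; +x to hood. Seated pack: block in well (5 mm play), +x end to hood, origin over this one 18 mm up, housing on deck.
- tray: Shallow grey tray with a black mat, for full packs, fixed: 165 x 135 mm outside (its x, y), walls 4 mm thick and 14 mm high, floor top 4 mm above the bench. Origin: centre of its underside, on the bench. A pack put in it stands on its terminal block.
- mug: Blue coffee mug with handle, loose, 78 mm across and 88 mm tall, 0.3 kg. Origin: centre of its underside. Not to be disturbed.
- glue: White glue bottle with red cap, loose, 52 mm across and 125 mm tall, 0.25 kg. Origin: centre of its underside. Not to be disturbed.
Mind the look-alikes: they are no part of the job. What is shaped like the charger_blue but turquoise is not meant.

How it is judged:
By the outcome, as a careful person would: the job done as asked, in the order asked, and still so for the second after the job is handed in, with the robot touching nothing.
It also fails if it takes over 104 s, if anything falls off the work surface, if the arm or the gripper's body presses on something with over 40 N, if the wrist force passes 120 N, or if a joint passes its speed limit or range.

## Working session

There is one attempt and no reset: what is moved stays moved. The work goes in short steps, Python scripts to look and compute and a tool call to move; the robot and the scene stay as the last step left them, time stands still between calls to the robot, and variables do not carry over. Pictures are saved under pics/ and viewed, and the job is handed in when it is done.

Besides the shell and the picture viewer there is one more tool, called after "Emit:" in YAML: its name, and indented under it one key for each argument. apply_moves: Moves the arm, as the interface text tells. Its arguments: {"type":"object","properties":{"targets":{"type":"array"},"newtons":{"type":"number"}},"required":["targets"]}

```bash
mkdir -p pics
cat > h.py <<'E'
import numpy as np, cv2
from workcell import bot, camera, recognise
def snap(tag):
    out={}
    for n in ("side","top"):
        c=camera(n); out[n]=c
        cv2.imwrite(f"pics/{tag}_{n}.png",cv2.cvtColor(c["img"],cv2.COLOR_RGB2BGR))
    np.save(f"pics/{tag}.npy",out,allow_pickle=True)
    return out
def proj(c,P):
    P=np.atleast_2d(P); p=(P-np.array(c["origin"]))@np.array(c["rotation"])
    v=np.c_[p[:,0],-p[:,1],-p[:,2]]; u=v@np.array(c["intrinsics"]).T
    return u[:,:2]/u[:,2:]
def unproj(c,uv,z):
    uv=np.atleast_2d(uv); K=np.array(c["intrinsics"])
    v=np.c_[uv,np.ones(len(uv))]@np.linalg.inv(K).T
    d=np.c_[v[:,0],-v[:,1],-v[:,2]]@np.array(c["rotation"]).T
    o=np.array(c["origin"]); t=(z-o[2])/d[:,2]
    return o+d*t[:,None]
E
python3 - <<'E'
from h import *
s=snap("a")
for n in s:
    c=s[n]; print(n,{k:np.round(c[k],4).tolist() for k in c if k!="img"})
print(bot.get_obs())
for q in ["pack_charged","pack_yellow","pack_red","pack_blue","charger_yellow","charger_red","charger_blue","tray","mug","glue"]:
  for n in ("side","top"):
    print(q,n,[(np.round(d["box"]).astype(int).tolist(),round(d["conf"],2)) for d in recognise(q,n)])
E
```

```text
side {'intrinsics': [[416.968, 0.0, 252.3197], [0.0, 416.968, 194.3797], [0.0, 0.0, 1.0]], 'origin': [0.1144, -0.7202, 1.0191], 'rotation': [39.7975, 0.8006, -25.3649]}
top {'intrinsics': [[371.566, 0.0, 250.8224], [0.0, 371.566, 191.8512], [0.0, 0.0, 1.0]], 'origin': [0.3606, -0.0354, 1.1015], 'rotation': [5.7311, 0.0201, -90.0992]}
{'time': 0.1, 'q': array([ 6.64064374e+01,  5.00770722e+00,  1.00397815e+01,  9.51013173e+01,
       -1.78183381e-03,  9.00018902e+01]), 'qd': array([-0.04089767, -0.02318128,  0.07851452,  0.09805569, -0.08721877,
       -0.0371452 ]), 'joint_efforts': array([ 8.51347013e-04, -5.21560371e+01,  4.65652764e+01,  1.59115973e-02,
        8.36045865e-05, -1.20291634e-05]), 'ee_pos': array([0.22005764, 0.50382418, 0.23066335]), 'tcp_rot': array([-1.79930757e+02,  1.78411680e-03,  1.56404549e+02]), 'wrist_force': array([0.13669601, 0.39825593, 0.17802751]), 'torque': array([-0.00202465,  0.01442005, -0.03071661]), 'opening': 0.0852768915161295}
pack_charged side [([364, 268, 390, 307], 0.57)]
pack_charged top [([291, 128, 325, 170], 0.65)]
pack_yellow side [([
[... 322 characters left out ...]
263], 0.73)]
charger_yellow top [([280, 110, 330, 175], 0.79)]
charger_red side [([262, 275, 336, 340], 0.66), ([308, 214, 350, 253], 0.5)]
charger_red top [([344, 185, 380, 247], 0.68)]
charger_blue side [([244, 125, 298, 164], 0.88), ([119, 131, 169, 179], 0.78), ([313, 156, 344, 188], 0.29)]
charger_blue top [([83, 257, 138, 319], 0.85), ([145, 114, 195, 177], 0.73)]
tray side [([180, 124, 235, 158], 0.68), ([235, 191, 273, 215], 0.43)]
tray top [([97, 180, 149, 239], 0.85)]
mug side [([310, 152, 346, 191], 0.73)]
mug top [([227, 83, 250, 128], 0.7)]
glue side [([365, 271, 388, 308], 0.62), ([250, 156, 286, 191], 0.23)]
glue top [([365, 136, 391, 157], 0.96), ([147, 116, 194, 176], 0.52)]
```

Run:
```python
s=open('h.py').read()
s=s.replace('np.array(c["rotation"])','RM(c)').replace("def snap","from scipy.spatial.transform import Rotation as R\ndef RM(c): return R.from_euler('xyz',c['rotation'],degrees=True).as_matrix()\ndef snap")
open('h.py','w').write(s)
import numpy as np,cv2
a=np.load('pics/a.npy',allow_pickle=True).item()
im=cv2.cvtColor(a['top']['img'],4)
cv2.imwrite('pics/a_t2.png',cv2.resize(im[90:330,70:400],None,fx=2.4,fy=2.4,interpolation=2))
im=cv2.cvtColor(a['side']['img'],4)
cv2.imwrite('pics/a_s2.png',cv2.resize(im[110:350,100:400],None,fx=2.5,fy=2.5,interpolation=2))
```

```text
(no output)
```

View pics/a_t2.png

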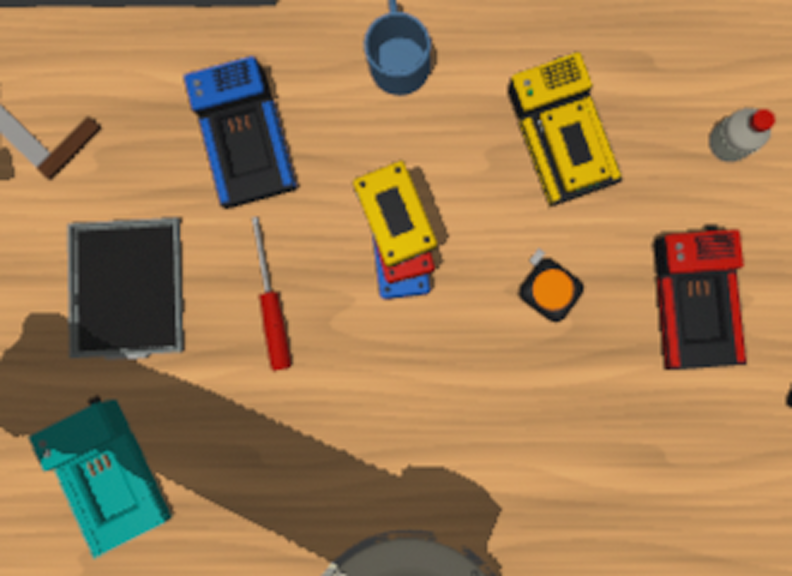

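View pics/a_s2.png

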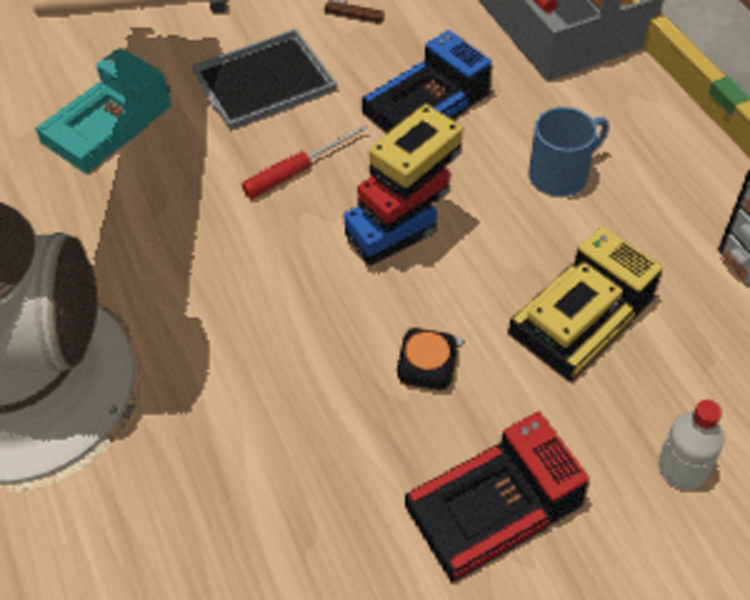

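```bash
cat > z.py <<'E'
import numpy as np,cv2,sys
def crop(tag,cam,x0,y0,w,h,f,out,poly=()):
    a=np.load(f'pics/{tag}.npy',allow_pickle=True).item()
    im=cv2.cvtColor(a[cam]['img'],4)[y0:y0+h,x0:x0+w]
    im=cv2.resize(im,None,fx=f,fy=f,interpolation=cv2.INTER_CUBIC)
    for p,col in poly:
        q=((np.array(p)+.5-[x0,y0])*f).astype(np.int32)
        cv2.polylines(im,[q],True,col,1)
    for k in range(0,w,10): cv2.line(im,(k*f,0),(k*f,6),(255,255,255),1); cv2.putText(im,str(x0+k),(k*f,16),0,.35,(255,255,255),1)
    for k in range(0,h,10): cv2.line(im,(0,k*f),(6,k*f),(255,255,255),1); cv2.putText(im,str(y0+k),(8,k*f+4),0,.35,(255,255,255),1)
    if out: cv2.imwrite(out,im)
    return im
E
python3 - <<'E'
from z import *
A=[crop('a','top',*b,8,None)[:320*1] for b in []]
def tile(l,out): cv2.imwrite(out,np.vstack([np.hstack(l[:2]),np.hstack(l[2:])]))
tile([crop('a','top',x,y,66,48 if 0 else 50,6,None) for x,y in [(140,110),(275,108),(325,195),(200,155)]][:4],'pics/z1.png')
tile([crop('a','side',x,y,66,50,6,None) for x,y in [(240,118),(300,200),(258,270),(230,150)]],'pics/z2.png')
E
```

```text
(no output)
```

View pics/z1.png

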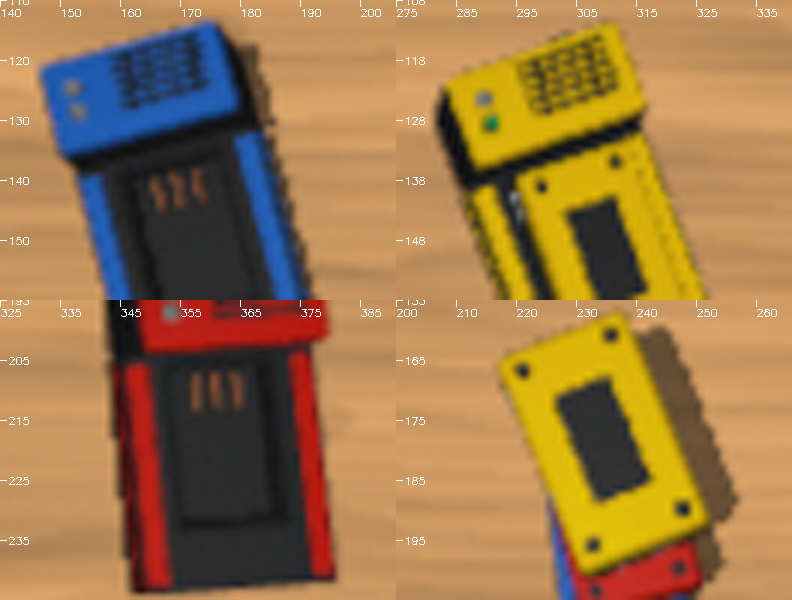

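View pics/z2.png

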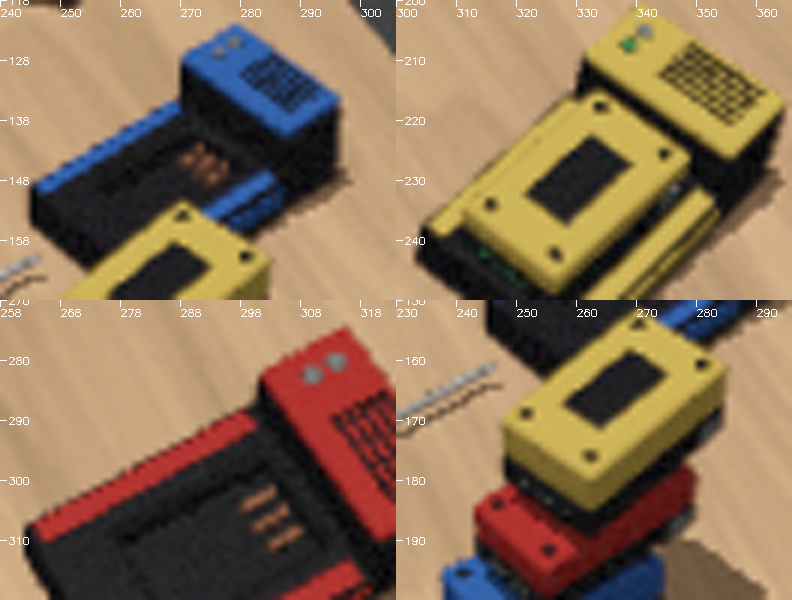

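```bash
cat > fit.py <<'E'
from h import *
from scipy.optimize import minimize
from scipy.spatial import ConvexHull
S=4
def box(x0,x1,y,z0,z1): return np.array([[a,b,c] for a in(x0,x1) for b in(-y,y) for c in(z0,z1)])/1000.
def place(V,p):
    c,s=np.cos(p[2]),np.sin(p[2]); Rm=np.array([[c,-s,0],[s,c,0],[0,0,1]])
    return V@Rm.T+[p[0],p[1],p[3] if len(p)>3 else 0]
def render(c,boxes,p,roi):
    x0,y0,x1,y1=roi; m=np.zeros(((y1-y0)*S,(x1-x0)*S),np.uint8)
    for V in boxes:
        u=proj(c,place(V,p)); h=cv2.convexHull(u.astype(np.float32))[:,0]
        q=((h+.5-[x0,y0])*S-.5)*16
        cv2.fillConvexPoly(m,np.round(q).astype(np.int32),255,cv2.LINE_8,4)
    return cv2.resize(m,(x1-x0,y1-y0),interpolation=cv2.INTER_AREA)/255.
def fit(s,masks,boxes,p0,rois,steps=(.01,.01,.1),ign=None):
    """masks: cam->full mask (float); ign: cam-> weight"""
    def cost(d):
        e=0
        for n in masks:
            x0,y0,x1,y1=rois[n]; r=render(s[n],boxes,np.r_[np.array(p0[:3])+d*np.array(steps),p0[3:]],rois[n])
            w=1 if ign is None or n not in ign else ign[n][y0:y1,x0:x1]
            e+=(w*np.abs(r-masks[n][y0:y1,x0:x1])).sum()
        return e
    best=None
    for sd in range(4):
        rng=np.random.default_rng(sd); x=rng.normal(size=3)*.5*(sd>0)
        o=minimize(cost,x,method='Nelder-Mead',options=dict(initial_simplex=x+np.vstack([np.zeros(3),np.eye(3)]),xatol=.005,fatol=.2,maxiter=300))
        if best is None or o.fun<best.fun: best=o
    return np.r_[np.array(p0[:3])+best.x*np.array(steps),p0[3:]],best.fun
def nonwood(img):
    hsv=cv2.cvtColor(img,cv2.COLOR_RGB2HSV).astype(int); h,s,v=hsv[...,0],hsv[...,1],hsv[...,2]
    wood=(h>=5)&(h<=20)&(s>60)&(v>55)
    return (~wood).astype(float)
def colour(img,k):
    hsv=cv2.cvtColor(img,cv2.COLOR_RGB2HSV).astype(int); h,s,v=hsv[...,0],hsv[...,1],hsv[...,2]
    m={'yellow':(h>=21)&(h<=33)&(s>90)&(v>70),'red':((h<=4)|(h>=172))&(s>140)&(v>60),'blue':(h>=100)&(h<=120)&(s>120)&(v>60)}[k]
    return m.astype(float)
CH=[box(-70,44,46,0,30),box(44,90,46,0,64)]
def pk(w,z0,z1): return box(-65,35,w/2,z0,z1)
E
python3 - <<'E'
from fit import *
s=np.load('pics/a.npy',allow_pickle=True).item()
for n in s: cv2.imwrite(f'pics/nw_{n}.png',nonwood(s[n]['img'])*255)
r={}
for k,bt,bs in [('blue',(140,108,202,184),None),('yellow',(274,104,334,180),(298,190,370,272)),('red',(338,178,388,252),(252,268,342,346))]:
    u=((bt[0]+bt[2])/2,(bt[1]+bt[3])/2); g=unproj(s['top'],u,.03)[0]
    masks={'top':nonwood(s['top']['img'])}; rois={'top':bt}
    if bs: masks['side']=nonwood(s['side']['img']); rois['side']=bs
    B=CH+([pk(58,30,60)] if k=='yellow' else [])
    for mm in (['top'],['side'],['top','side']):
        if mm[0] not in masks or mm[-1] not in masks: continue
        p,f=fit(s,{m:masks[m] for m in mm},B,[g[0],g[1],{'blue':.25,'yellow':.3,'red':.07}[k]],rois)
        print(k,mm,np.round(p[:2],4),np.degrees(p[2]).round(2),round(f,1))
    r['charger_'+k]=p
np.save('ch.npy',r,allow_pickle=True)
from z import crop
L=[]
for k,(x,y) in zip(['blue','yellow','red'],[(138,106),(272,106),(330,178)]):
    P=[(proj(s['top'],place(np.array([[a,b,z] for a,b in((x0,-w),(x1,-w),(x1,w),(x0,w))])/1000.,r['charger_'+k])),(0,255,0)) for x0,x1,w,z in((-70,44,46,30),(44,90,46,64),(-37,37,23,30))]
    L.append(crop('a','top',x,y,66,80,4,None,P)); 
    P=[(proj(s['side'],place(np.array([[a,b,z] for a,b in((x0,-w),(x1,-w),(x1,w),(x0,w))])/1000.,r['charger_'+k])),(0,255,0)) for x0,x1,w,z in((-70,44,46,30),(44,90,46,64),(-37,37,23,30))]
    L.append(crop('a','side',*{'blue':(240,110),'yellow':(300,190),'red':(260,266)}[k],66,80,4,None,P))
cv2.imwrite('pics/ov.png',np.vstack([np.hstack(L[::2]),np.hstack(L[1::2])])[:, :])
E
```

```text
blue ['top'] [0.597  0.1993] 15.76 146.1
yellow ['top'] [ 0.5998 -0.198 ] 19.93 123.2
yellow ['side'] [ 0.599  -0.1968] 19.99 134.2
yellow ['top', 'side'] [ 0.5998 -0.1971] 19.79 264.1
red ['top'] [ 0.3922 -0.3557] 5.08 204.7
red ['side'] [ 0.3897 -0.3549] 3.74 211.1
red ['top', 'side'] [ 0.3907 -0.3546] 4.6 427.4[ WARN:0@1.223] global loadsave.cpp:1063 imwrite_ Unsupported depth image for selected encoder is fallbacked to CV_8U.
```

View pics/ov.png

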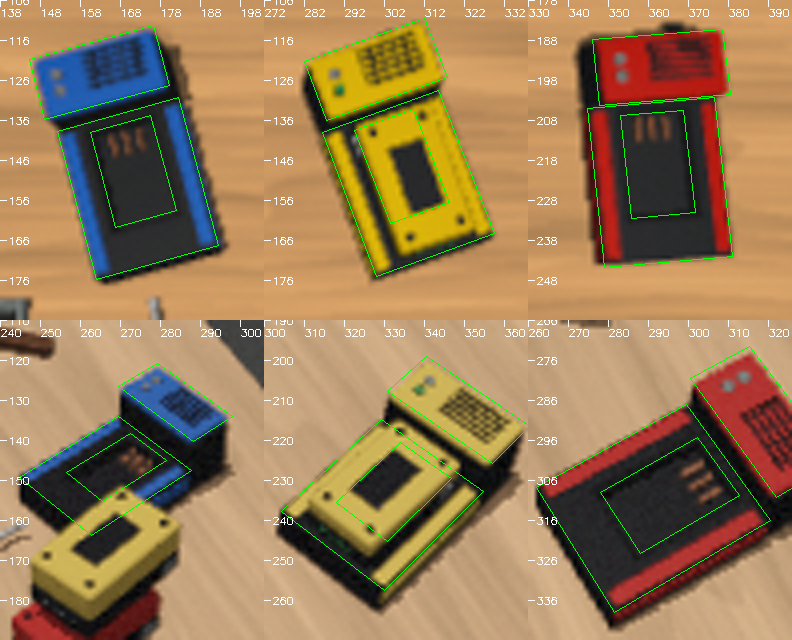

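```bash
cat > f2.py <<'E'
from fit import *
from z import crop
s=np.load('pics/a.npy',allow_pickle=True).item()
r=np.load('ch.npy',allow_pickle=True).item()
def quad(x0,x1,y0,y1,z): return np.array([[a,b,z] for a,b in((x0,y0),(x1,y0),(x1,y1),(x0,y1))])/1000.
def cmask(n,k):
    m=colour(s[n]['img'],k).astype(np.uint8)
    return m.astype(float)
hood={'top':{'blue':(140,108,186,138),'yellow':(274,104,322,138),'red':(340,180,388,206)},'side':{'blue':(264,118,304,146),'yellow':(324,194,370,232),'red':(296,268,342,318)}}
q={}
for k in('blue','yellow','red'):
    for mm in (['top'],['side'],['top','side']):
        M={};rois={}
        for n in mm:
            m=cmask(n,k); x0,y0,x1,y1=hood[n][k]; g=np.zeros_like(m); 
            hull=render(s[n],[quad(44,90,-46,46,64)],r['charger_'+k],(0,0,512,384))
            near=cv2.dilate((hull>0).astype(np.uint8),np.ones((5,5)))
            sub=cv2.morphologyEx((m*near).astype(np.uint8),cv2.MORPH_CLOSE,np.ones((7,7)))
            # drop stripes: keep largest after open
            M[n]=sub.astype(float); rois[n]=hood[n][k]
        p,f=fit(s,M,[quad(44,90,-46,46,64)],r['charger_'+k],rois,steps=(.005,.005,.05))
        print(k,mm,np.round(p[:2],4),np.degrees(p[2]).round(2),round(f,1))
    q['charger_'+k]=p
np.save('ch2.npy',q,allow_pickle=True)
L=[]
for n in ('top','side'):
  for k in ('blue','yellow','red'):
    x,y={'top':{'blue':(138,106),'yellow':(272,106),'red':(330,178)},'side':{'blue':(240,110),'yellow':(300,190),'red':(260,266)}}[n][k]
    P=[(proj(s[n],place(quad(*a),q['charger_'+k])),(0,255,0)) for a in((-70,44,-46,46,30),(44,90,-46,46,64),(-37,37,-23,23,30))]
    L.append(crop('a',n,x,y,66,74,4,None,P))
cv2.imwrite('pics/ov2.png',np.vstack([np.hstack(L[:3]),np.hstack(L[3:])]))
E
python3 f2.py
```

```text
blue ['top'] [0.5941 0.1966] 15.53 45.2
blue ['side'] [0.5914 0.1954] 15.17 25.7
blue ['top', 'side'] [0.594  0.1958] 15.54 82.7
yellow ['top'] [ 0.5979 -0.198 ] 19.8 39.8
yellow ['side'] [ 0.5949 -0.1985] 19.29 37.6
yellow ['top', 'side'] [ 0.5964 -0.1971] 19.33 97.8
red ['top'] [ 0.3898 -0.3542] 4.05 60.9
red ['side'] [ 0.3876 -0.3552] 4.42 55.5
red ['top', 'side'] [ 0.3883 -0.3542] 3.87 140.5
```

View pics/ov2.png

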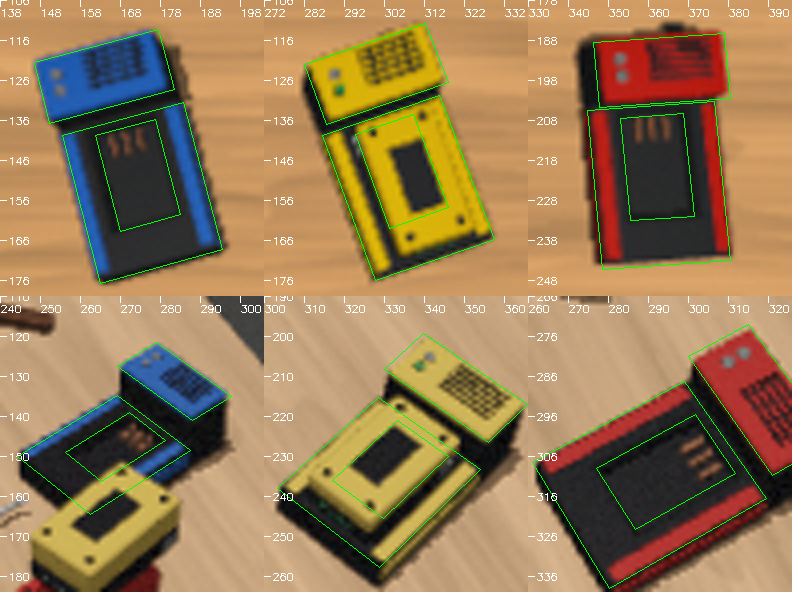

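Run:
```python
from z import *
L=[crop('a','side',228,148,66,74,9,None),]
cv2.imwrite('pics/z3.png',L[0])
cv2.imwrite('pics/z4.png',np.hstack([crop('a','top',212,152,50,70,8,None),crop('a','side',300,205,48,70,8,None)]))
```

```text
(no output)
```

View pics/z3.png

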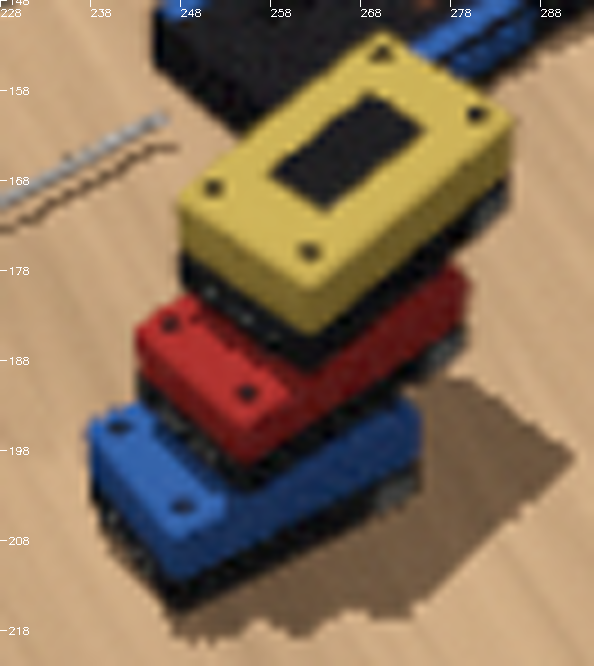

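View pics/z4.png

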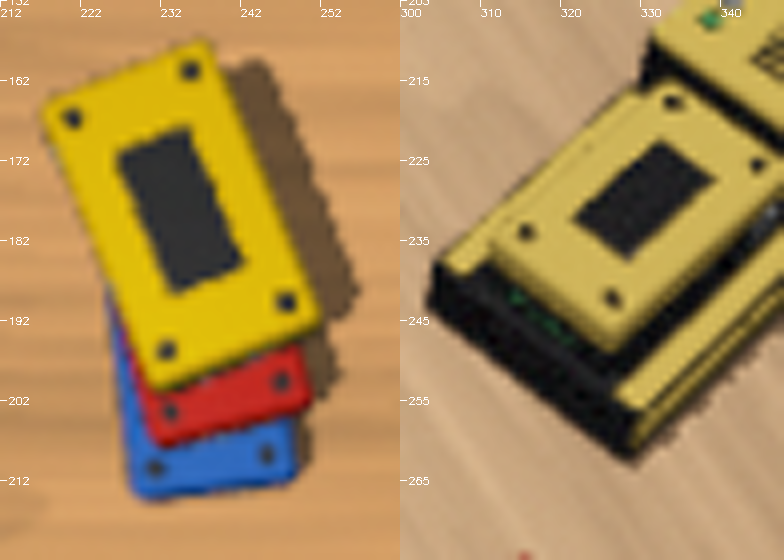

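```bash
cat > f3.py <<'E'
from fit import *
def packfit(s,k,w,zt,hh,oz,p0,above=[],cams=('top','side'),rois=None):
    """zt: total height; hh housing height"""
    V=pk(w,zt-hh/2,zt); out={}
    M={};I={};RO={}
    for n in cams:
        m=cv2.morphologyEx(colour(s[n]['img'],k).astype(np.uint8),cv2.MORPH_CLOSE,np.ones((9,9)))
        hull=render(s[n],[V],list(p0)+[oz],(0,0,512,384)); near=cv2.dilate((hull>0).astype(np.uint8),np.ones((9,9)) if rois is None else np.ones((7,7)))
        M[n]=(m*near).astype(float)
        ig=np.ones(m.shape)
        for Va,pa in above: ig*=1-cv2.dilate((render(s[n],[Va],pa,(0,0,512,384))>0).astype(np.uint8),np.ones((3,3)))
        I[n]=ig
        ys,xs=np.where(near>0); RO[n]=(xs.min()-3,ys.min()-3,xs.max()+4,ys.max()+4)
    for mm in [[c] for c in cams]+[list(cams)]:
        p,f=fit(s,{n:M[n] for n in mm},[V],list(p0)+[oz],RO,steps=(.005,.005,.05),ign=I)
        print(k,mm,np.round(p[:2],4),np.degrees(p[2]).round(2),round(f,1))
        if len(mm)==1 and len(cams)==1: break
    return p
E
cat > f3run.py <<'E'
from f3 import *; from z import crop
s=np.load('pics/a.npy',allow_pickle=True).item()
def g(u,z,yaw):
    c=unproj(s['top'],u,z)[0]; return [c[0]+.015*np.cos(yaw),c[1]+.015*np.sin(yaw),yaw]
r={}
p=packfit(s,'yellow',60,58,46,.110,g((234.5,179),.168,np.radians(21))); 
p=r['pack_yellow']=packfit(s,'yellow',60,58,46,.110,p[:3])
ab=[(pk(60,12,58),p),(box(-32,32,18,0,12),p)]
pr=packfit(s,'red',58,52,40,.058,[p[0]-.01,p[1],np.radians(15)],ab)
pr=r['pack_red']=packfit(s,'red',58,52,40,.058,pr[:3],ab)
ab+=[(pk(58,12,52),pr),(box(-32,32,18,0,12),pr)]
pb=packfit(s,'blue',60,58,46,0,[pr[0]-.01,pr[1],np.radians(6)],ab)
r['pack_blue']=packfit(s,'blue',60,58,46,0,pb[:3],ab)
np.save('pk.npy',r,allow_pickle=True)
def quad(w,z): return np.array([[a,b,z] for a,b in((-65,-w/2),(35,-w/2),(35,w/2),(-65,w/2))])/1000.
out=[]
pc=[.598,-.1975,np.radians(19.6),.018]
for n,x,y in(('top',205,152),('side',230,146)):
    P=[(proj(s[n],place(quad(w,z),r[k])),(0,255,0)) for k,w,z in(('pack_yellow',60,58),('pack_red',58,52),('pack_blue',60,58))]
    out.append(crop('a',n,x,y,66,74,6,None,P))
L2=[crop('a',n,x,y,66,74,6,None,[(proj(s[n],place(quad(58,42),pc)),(0,255,0))]) for n,x,y in(('top',270,104),('side',300,195))]
cv2.imwrite('pics/ov3.png',np.vstack([np.hstack(out),np.hstack(L2)])[::1])
E
python3 f3run.py; python3 -c "
import cv2;i=cv2.imread('pics/ov3.png');cv2.imwrite('pics/ov3.png',cv2.resize(i,None,fx=.67,fy=.67,interpolation=3))"
```

```text
yellow ['top'] [0.5037 0.0127] 22.57 47.2
yellow ['side'] [0.5032 0.0135] 22.72 51.9
yellow ['top', 'side'] [0.5031 0.0128] 22.49 104.7
yellow ['top'] [0.5031 0.0128] 22.49 47.0
yellow ['side'] [0.5025 0.0138] 22.73 52.0
yellow ['top', 'side'] [0.5035 0.0131] 22.35 103.4
red ['top'] [0.4892 0.0077] 14.45 12.5
red ['side'] [0.4882 0.0108] 16.02 27.0
red ['top', 'side'] [0.4885 0.0103] 16.57 41.3
red ['top'] [0.4892 0.008 ] 14.46 12.8
red ['side'] [0.4885 0.0102] 16.57 26.8
red ['top', 'side'] [0.4885 0.0103] 16.58 41.2
blue ['top'] [0.4727 0.0052] 6.03 13.5
blue ['side'] [0.4708 0.0104] 8.48 28.8
blue ['top', 'side'] [0.4718 0.0096] 9.43 52.5
blue ['top'] [0.4727 0.0054] 5.94 13.4
blue ['side'] [0.4709 0.0103] 8.4 28.8
blue ['top', 'side'] [0.4718 0.0096] 9.43 52.5
```

View pics/ov3.png

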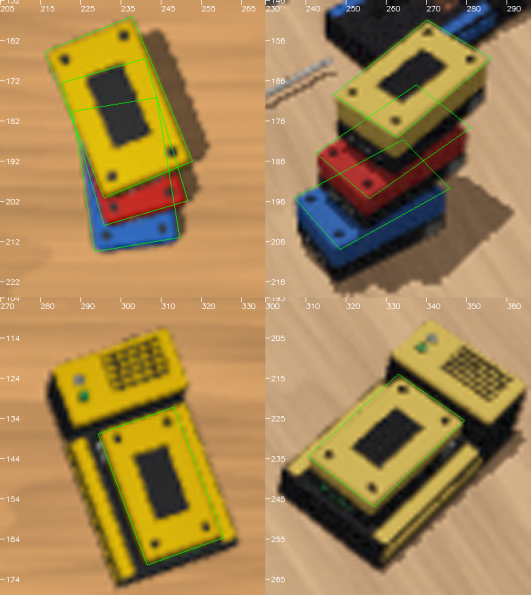

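Emit:
apply_moves:
  targets: [0.6,-1.2,0,0,0,0.4,1,1.2,-2.4,0,0,0,0.8,1,1.8,-3.6,0,0,0,1.2,1,2.4,-4.8,0,0,0,1.6,1,3.0,-6.0,0,0,0,2.0,1]

```text
time: 1.6
ee_pos: [0.3105, 0.3226, 0.2314]
tcp_rot: [180.0, 0.0, 168.5]
wrist_force: [0.5, 0.8, -0.4]
opening: 0.0855
```

```bash
cat > d.py <<'E'
from h import *
import sys
def go(x,y,z,yaw):
    o=bot.get_obs(); p=o['ee_pos']; d=(np.array([x,y,z])-p)/.03
    r=R.from_euler('xyz',[180,0,yaw],degrees=True)*R.from_euler('xyz',o['tcp_rot'],degrees=True).inv()
    print('d',d.round(2),'rot',(np.degrees(r.as_rotvec())/6).round(2),'t',round(o['time'],2),'p',p.round(4),o['tcp_rot'].round(2),'F',np.round(o['wrist_force'],1),'op',round(o['opening'],4),'q',o['q'].round(0))
if __name__=='__main__': go(*map(float,sys.argv[1:5]))
E
python3 d.py .583 -.203 .2 199.6
python3 - <<'E'
from h import *
s=np.load('pics/a.npy',allow_pickle=True).item(); c=s['top']
print('tray',unproj(c,[(99,182),(146,181),(147,237),(99,238)],.014).round(3).tolist())
print('mug',unproj(c,[(236,106)],.08).round(3),'glue',unproj(c,[(374,150)],.06).round(3))
E
```

```text
d [  9.08 -17.52  -1.05] rot [-0.    0.    5.18] t 1.6 p [0.3105 0.3226 0.2314] [1.7998e+02 2.0000e-02 1.6853e+02] F [ 0.5  0.8 -0.4] op 0.0855 q [46. -9. -3. 95. -0. 58.]
tray [[0.5, 0.413, 0.014], [0.503, 0.274, 0.014], [0.338, 0.267, 0.014], [0.336, 0.406, 0.014]]
mug [[0.707 0.006 0.08 ]] glue [[ 0.584 -0.386  0.06 ]]
```

Emit:
apply_moves:
  targets: [0.6,-1.2,0,0,0,0.4,1,1.2,-2.4,0,0,0,0.8,1,1.8,-3.6,0,0,0,1.2,1,2.4,-4.8,0,0,0,1.6,1,3.0,-6.0,0,0,0,2.0,1]

```text
time: 2.1
ee_pos: [0.4006, 0.1424, 0.2315]
tcp_rot: [180.0, 0.0, -179.5]
wrist_force: [1.2, 0.1, 1.3]
opening: 0.0853
```

Emit:
apply_moves:
  targets: [0.6,-1.2,0,0,0,0.4,1,1.2,-2.4,0,0,0,0.8,1,1.8,-3.6,0,0,0,1.2,1,2.4,-4.8,0,0,0,1.6,1,3.0,-6.0,0,0,0,2.0,1]

```text
time: 2.6
ee_pos: [0.4906, -0.0377, 0.2314]
tcp_rot: [-180.0, 0.0, -167.5]
wrist_force: [1.3, 0.4, -0.7]
opening: 0.0853
```

Emit:
apply_moves:
  targets: [0.6,-1.2,-0.4,0,0,0.3,1,1.2,-2.4,-0.7,0,0,0.6,1,1.8,-3.6,-1.1,0,0,0.9,1,2.4,-4.8,-1.5,0,0,1.2,1,3.0,-5.5,-1.8,0,0,1.2,1]

```text
time: 3.1
ee_pos: [0.5804, -0.2036, 0.1762]
tcp_rot: [180.0, -0.0, -160.4]
wrist_force: [-0.1, 0.0, 1.1]
opening: 0.0856
```

```bash
python3 d.py .583 -.203 .031 199.6
python3 - <<'E'
from h import *; from z import crop
snap('b')
cv2.imwrite('pics/b2.png',np.hstack([crop('b','top',260,90,100,110,4,None),crop('b','side',290,170,95,110,4,None)]))
E
```

```text
d [ 0.09  0.02 -4.84] rot [ 0.   -0.01  0.01] t 3.1 p [ 0.5804 -0.2036  0.1762] [ 1.7999e+02 -4.0000e-02 -1.6043e+02] F [-0.1  0.   1.1] op 0.0856 q [-19.  13.  13.  90.  -0. -39.]
```

View pics/b2.png

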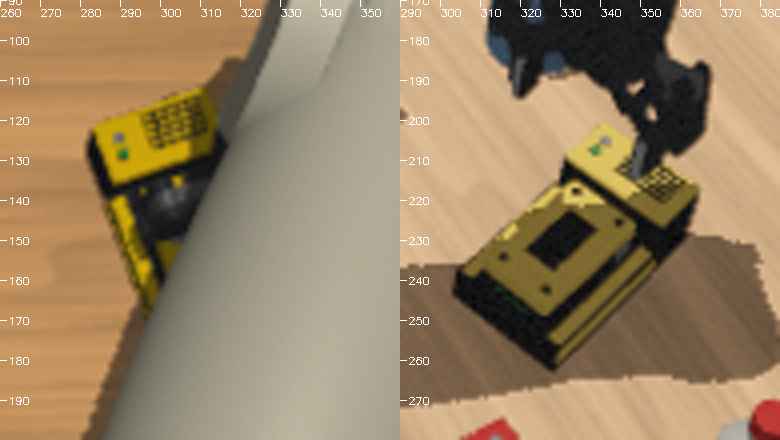

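Run:
```python
from h import *; from z import crop
s=np.load('pics/b.npy',allow_pickle=True).item()
th=np.radians(19.6); d=np.array([-np.sin(th),np.cos(th),0]); f=np.array([np.cos(th),np.sin(th),0])
p=np.array([.5804,-.2036,.1762+.013])
P=[]
for sg in(1,-1):
    b=p+sg*d*.0427; q=[b+f*.011,b-f*.011,b-f*.011+d*sg*.0145,b+f*.011+d*sg*.0145]
    P.append((proj(s['side'],np.array(q)),(0,0,255)))
im=crop('b','side',305,165,65,65,10,'pics/b3.png',P)
```

```text
(no output)
```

View pics/b3.png

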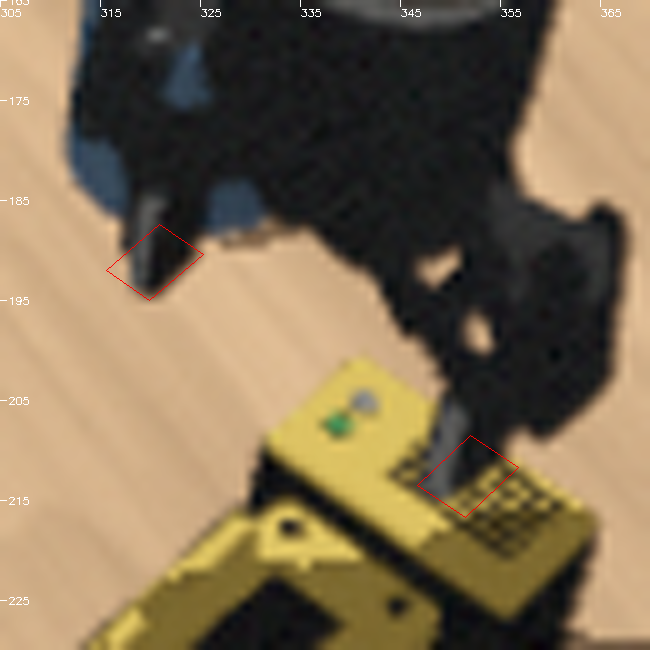

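Emit:
apply_moves:
  targets: [0.1,0,-0.8,0,0,0,1,0.1,0,-1.7,0,0,0,1,0.1,0,-2.6,0,0,0,1,0.1,0,-3.4,0,0,0,1,0.1,0,-3.9,0,0,0,1]

```text
time: 3.7
ee_pos: [0.5823, -0.2002, 0.0587]
tcp_rot: [179.9, -0.1, -160.4]
wrist_force: [-0.3, -0.4, 0.2]
opening: 0.0854
```

Emit:
apply_moves:
  targets: [0,0,-0.4,0,0,0,1,0,0,-0.8,0,0,0,1,0,0,-0.9,0,0,0,1]

```text
time: 4.0
ee_pos: [0.5829, -0.2008, 0.0324]
tcp_rot: [180.0, -0.0, -160.4]
wrist_force: [-0.3, 0.6, 0.2]
opening: 0.0855
```

Emit:
apply_moves:
  targets: [0,0,0,0,0,0,0.6,0,0,0,0,0,0,0.5,0,0,0,0,0,0,0.5,0,0,0,0,0,0,0.5,0,0,0,0,0,0,0.5]
  newtons: 40

```text
time: 4.5
ee_pos: [0.5838, -0.2012, 0.0345]
tcp_rot: [-179.9, 0.1, -160.4]
wrist_force: [0.2, 0.0, 6.3]
opening: 0.0576
```

```bash
python3 d.py .583 -.203 .031 199.6
```

```text
d [-0.03 -0.06 -0.12] rot [ 0.01  0.02 -0.  ] t 4.5 p [ 0.5838 -0.2012  0.0345] [-1.7993e+02  8.0000e-02 -1.6040e+02] F [0.2 0.  6.3] op 0.0576 q [-19.  15.  -1.  75.  -0. -39.]
```

Emit:
apply_moves:
  targets: [0,0,0.1,0,0,0,0.5,0,0,0.3,0,0,0,0.5,0,0,0.6,0,0,0,0.5,0,0,1.0,0,0,0,0.5,0,0,1.5,0,0,0,0.5]
  newtons: 60

```text
time: 5.0
ee_pos: [0.5829, -0.2009, 0.0791]
tcp_rot: [180.0, -0.0, -160.4]
wrist_force: [0.2, 0.5, -3.1]
opening: 0.0568
```

```bash
python3 d.py .583 -.203 .25 199.6
python3 - <<'E'
from h import *; from z import crop
snap('c')
crop('c','side',280,150,95,110,6,'pics/c2.png')
E
```

```text
d [ 0.   -0.07  5.7 ] rot [-0.   -0.01 -0.  ] t 5.0 p [ 0.5829 -0.2009  0.0791] [ 1.7997e+02 -3.0000e-02 -1.6039e+02] F [ 0.2  0.5 -3.1] op 0.0568 q [-19.  14.   3.  79.   0. -39.]
```

View pics/c2.png

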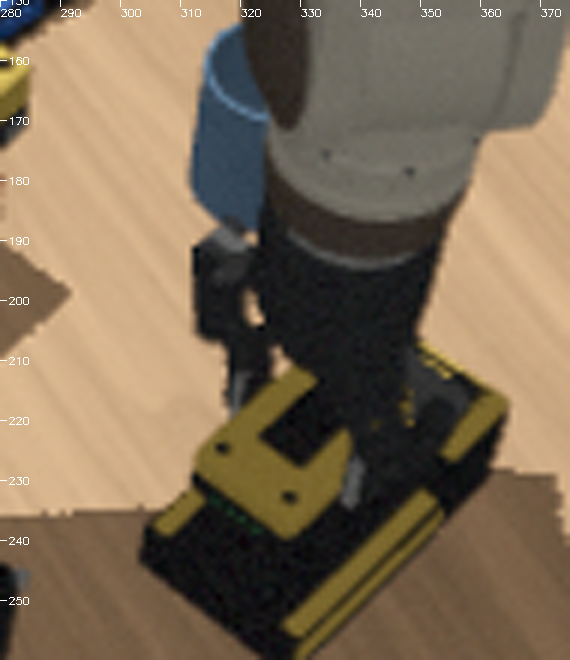

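Emit:
apply_moves:
  targets: [0,0,1,0,0,0,0.5,0,0,2.2,0,0,0,0.5,0,0,3.4,0,0,0,0.5,0,0,4.6,0,0,0,0.5,-0.2,0.6,5.5,0,0,0,0.5]

```text
time: 5.6
ee_pos: [0.5775, -0.1842, 0.2453]
tcp_rot: [-179.9, 0.1, -160.5]
wrist_force: [-0.1, 0.3, -4.2]
opening: 0.0571
```

Emit:
apply_moves:
  targets: [-0.3,1.1,0.1,0,0,-0.2,0.5,-0.7,2.3,0.1,0,0,-0.4,0.5,-1.1,3.5,0.1,0,0,-0.6,0.5,-1.5,4.7,0.1,0,0,-0.8,0.5,-1.9,6,0.1,0,0,-1,0.5]

```text
time: 6.1
ee_pos: [0.5195, -0.0019, 0.2464]
tcp_rot: [-180.0, 0.0, -166.5]
wrist_force: [1.9, 0.0, -4.8]
opening: 0.0571
```

Emit:
apply_moves:
  targets: [-0.4,1.3,0,0,0,-0.2,0.5,-0.7,2.5,0,0,0,-0.4,0.5,-1.1,3.7,0,0,0,-0.6,0.5,-1.5,4.9,0,0,0,-0.8,0.5,-1.8,6,0,0,0,-1,0.5]

```text
time: 6.6
ee_pos: [0.4653, 0.1786, 0.2466]
tcp_rot: [180.0, 0.0, -172.4]
wrist_force: [0.6, 0.3, -3.6]
opening: 0.0571
```

```bash
python3 d.py .419 .34 .1 182
```

```text
d [-1.54  5.38 -4.89] rot [-0.    0.01 -0.93] t 6.6 p [0.4653 0.1786 0.2466] [ 1.7999e+02  3.0000e-02 -1.7243e+02] F [ 0.6  0.3 -3.6] op 0.0571 q [21. -2.  5. 97.  0. 13.]
```

Emit:
apply_moves:
  targets: [-0.3,1.1,-0.4,0,0,-0.2,0.5,-0.6,2.2,-1.2,0,0,-0.4,0.5,-0.9,3.3,-2.2,0,0,-0.6,0.5,-1.2,4.4,-3.2,0,0,-0.8,0.5,-1.5,5.4,-4.2,0,0,-0.9,0.5]

```text
time: 7.1
ee_pos: [0.4205, 0.3405, 0.1193]
tcp_rot: [180.0, 0.0, -177.8]
wrist_force: [1.4, 0.4, -3.9]
opening: 0.0568
```

```bash
python3 - <<'E'
from h import *; from z import crop
snap('e')
cv2.imwrite('pics/e2.png',np.hstack([crop('e','top',80,160,90,110,4,None),crop('e','side',150,90,95,110,4,None)]))
E
python3 d.py .419 .34 .021 182
```

```text
d [ 0.02 -0.02 -3.15] rot [ 0.03 -0.05 -0.06] t 7.2 p [0.4183 0.3406 0.1156] [-179.83   -0.31 -177.62] F [-0.1 -0.5 -4.1] op 0.0568 q [39.  3. -5. 83.  0. 37.]
```

View pics/e2.png

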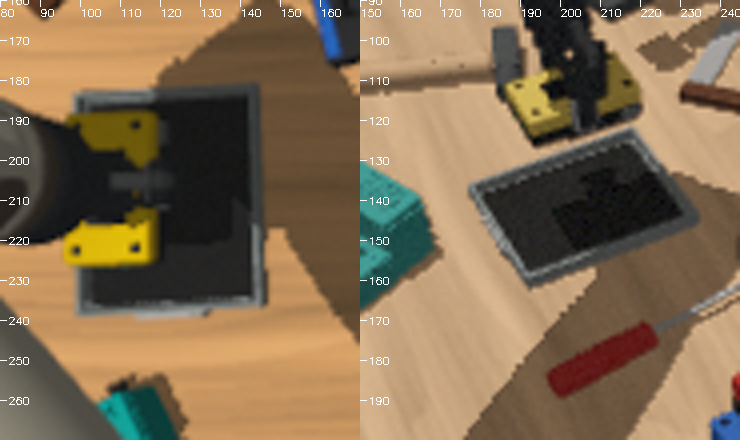

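Emit:
apply_moves:
  targets: [0,0,-0.6,0,0,0,0.5,0,0,-1.3,0,0,0,0.5,0,0,-2.0,0,0,0,0.5,0,0,-2.5,0,0,0,0.5,0,0,-2.7,0,0,0,0.5]

```text
time: 7.7
ee_pos: [0.4209, 0.3384, 0.0382]
tcp_rot: [-179.9, -0.1, -177.8]
wrist_force: [0.5, -0.6, -4.9]
opening: 0.0568
```

Emit:
apply_moves:
  targets: [0,0,-0.1,0,0,0,0.5,0,0,-0.2,0,0,0,0.5,0,0,-0.25,0,0,0,0.5,0,0,-0.3,0,0,0,0.5,0,0,-0.3,0,0,0,0.5]

```text
time: 8.2
ee_pos: [0.4212, 0.3391, 0.0305]
tcp_rot: [180.0, 0.0, -177.8]
wrist_force: [0.6, -0.8, -2.9]
opening: 0.0565
```

Emit:
apply_moves:
  targets: [0,0,-0.05,0,0,0,0.5,0,0,-0.1,0,0,0,0.5,0,0,-0.1,0,0,0,0.5]

```text
time: 8.5
ee_pos: [0.421, 0.3389, 0.027]
tcp_rot: [-180.0, -0.0, -177.8]
wrist_force: [0.0, -0.1, -3.6]
opening: 0.057
```

Emit:
apply_moves:
  targets: [0,0,-0.05,0,0,0,0.5,0,0,-0.1,0,0,0,0.5,0,0,-0.1,0,0,0,0.5]

```text
time: 8.8
ee_pos: [0.421, 0.3389, 0.024]
tcp_rot: [-180.0, -0.0, -177.8]
wrist_force: [0.2, -0.4, -4.0]
opening: 0.0564
```

Emit:
apply_moves:
  targets: [0,0,-0.05,0,0,0,0.5,0,0,-0.1,0,0,0,0.5,0,0,-0.1,0,0,0,0.5]

```text
time: 9.1
ee_pos: [0.421, 0.3389, 0.021]
tcp_rot: [-180.0, -0.0, -177.8]
wrist_force: [0.4, -1.0, -3.4]
opening: 0.0566
```

Emit:
apply_moves:
  targets: [0,0,-0.05,0,0,0,0.5,0,0,-0.1,0,0,0,0.5,0,0,-0.1,0,0,0,0.5]

```text
time: 9.4
ee_pos: [0.4212, 0.3391, 0.0206]
tcp_rot: [180.0, 0.1, -177.8]
wrist_force: [-7.2, -4.8, 17.1]
opening: 0.0572
```

Emit:
apply_moves:
  targets: [0,0,0.06,0,0,0,0.5,0,0,0.06,0,0,0,0.6,0,0,0.06,0,0,0,0.8,0,0,0.06,0,0,0,1,0,0,0.06,0,0,0,1]

```text
time: 9.9
ee_pos: [0.4212, 0.3391, 0.02]
tcp_rot: [180.0, 0.0, -177.8]
wrist_force: [0.7, -0.8, -1.0]
opening: 0.0851
```

Emit:
apply_moves:
  targets: [0,0,0,0,0,0,1,0,0,0.2,0,0,0,1,0,0,0.8,0,0,0,1,0,0,1.8,0,0,0,1,0,0,3,0,0,0,1]

```text
time: 10.4
ee_pos: [0.4206, 0.3386, 0.1105]
tcp_rot: [-179.9, -0.1, -177.8]
wrist_force: [0.3, -0.4, 0.9]
opening: 0.0853
```

```bash
python3 - <<'E'
from h import *; from z import crop
snap('f')
cv2.imwrite('pics/f2.png',np.hstack([crop('f','top',80,160,90,110,4,None),crop('f','side',150,90,95,110,4,None)]))
E
python3 d.py .4898 .0076 .26 202.35
```

```text
d [  2.23 -11.1    4.81] rot [-0.06  0.05  3.36] t 10.5 p [0.4229 0.3405 0.1156] [ 179.74    0.35 -177.79] F [1.3 0.8 0.4] op 0.0857 q [39.  3. -5. 82.  0. 37.]
```

View pics/f2.png

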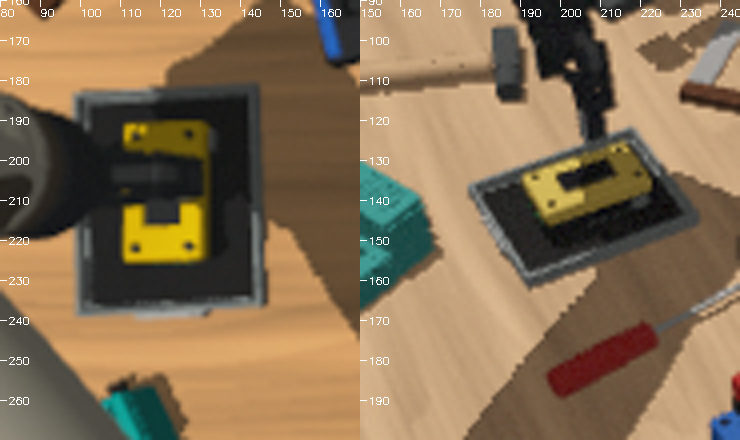

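Emit:
apply_moves:
  targets: [0,-0.4,1.2,0,0,0,1,0.2,-1.4,2.4,0,0,0.4,1,0.5,-2.8,3.4,0,0,0.8,1,0.8,-4.2,4.4,0,0,1.3,1,1.1,-5.6,4.4,0,0,1.8,1]

```text
time: 11.0
ee_pos: [0.455, 0.1703, 0.2458]
tcp_rot: [180.0, 0.3, -166.8]
wrist_force: [0.4, 0.2, -0.4]
opening: 0.0857
```

Emit:
apply_moves:
  targets: [0.3,-1.3,0,0,0,0.4,1,0.6,-2.6,0,0,0,0.8,1,0.9,-3.9,0,0,0,1.2,1,1.1,-5,0,0,0,1.5,1,1.1,-5.4,0,0,0,1.6,1]

```text
time: 11.5
ee_pos: [0.4874, 0.0064, 0.2419]
tcp_rot: [-180.0, -0.0, -157.5]
wrist_force: [0.6, 1.0, 0.7]
opening: 0.0853
```

```bash
python3 d.py .4896 .0074 .135 202.35
python3 - <<'E'
from h import *; from z import crop
snap('g')
crop('g','side',215,100,90,100,6,'pics/g2.png')
E
```

```text
d [ 0.07  0.03 -3.56] rot [ 0.   -0.   -0.03] t 11.5 p [0.4874 0.0064 0.2419] [-1.7998e+02 -1.0000e-02 -1.5748e+02] F [0.6 1.  0.7] op 0.0853 q [  1.  -3.   3.  96.  -0. -22.]
```

View pics/g2.png

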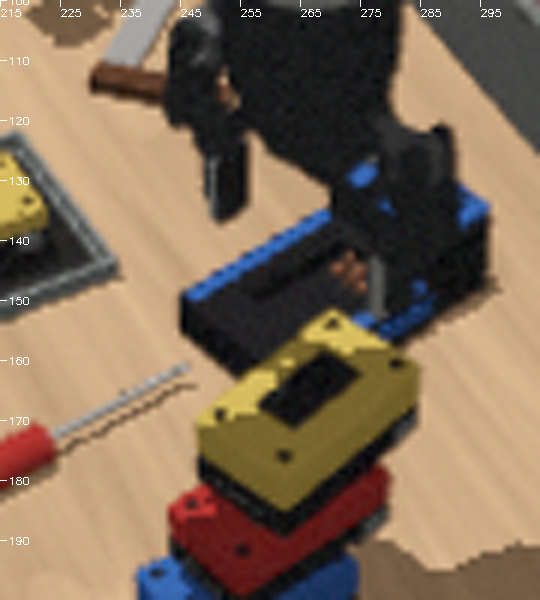

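Emit:
apply_moves:
  targets: [0.1,0,-0.8,0,0,0,1,0.1,0,-1.7,0,0,0,1,0.1,0,-2.6,0,0,0,1,0.1,0,-3.2,0,0,0,1,0.1,0,-3.5,0,0,0,1]

```text
time: 12.1
ee_pos: [0.4893, 0.0099, 0.1354]
tcp_rot: [179.9, -0.1, -157.4]
wrist_force: [-0.2, -0.4, -0.5]
opening: 0.0853
```

Emit:
apply_moves:
  targets: [0,0,0,0,0,0,0.9,0,0,0,0,0,0,0.8,0,0,0,0,0,0,0.72,0,0,0,0,0,0,0.66,0,0,0,0,0,0,0.6]
  newtons: 30

```text
time: 12.6
ee_pos: [0.4908, 0.0092, 0.1385]
tcp_rot: [-180.0, 0.1, -157.4]
wrist_force: [-0.8, 0.5, 7.6]
opening: 0.0598
```

Emit:
apply_moves:
  targets: [0,0,0,0,0,0,0.5,0,0,0,0,0,0,0.5]
  newtons: 50

```text
time: 12.8
ee_pos: [0.4908, 0.0092, 0.1386]
tcp_rot: [-180.0, 0.1, -157.4]
wrist_force: [-0.7, 1.3, 7.1]
opening: 0.0594
```

Emit:
apply_moves:
  targets: [0,0,0.1,0,0,0,0.5,0,0,0.2,0,0,0,0.5,0,0,0.4,0,0,0,0.5,0,0,0.7,0,0,0,0.5,0,0,1.0,0,0,0,0.5]
  newtons: 60

```text
time: 13.3
ee_pos: [0.4901, 0.009, 0.1678]
tcp_rot: [180.0, -0.0, -157.4]
wrist_force: [1.0, -0.4, -4.2]
opening: 0.0589
```

```bash
python3 d.py .584 -.2025 .14 199.6
python3 - <<'E'
from h import *; from z import crop
snap('i')
crop('i','side',215,120,90,100,6,'pics/i2.png')
E
```

```text
d [ 3.13 -7.05 -0.93] rot [-0.  -0.  -0.5] t 13.3 p [0.4901 0.009  0.1678] [ 180.    -0.  -157.4] F [ 1.  -0.4 -4.2] op 0.0589 q [  1.  -4.  -6.  88.   0. -22.]
```

View pics/i2.png

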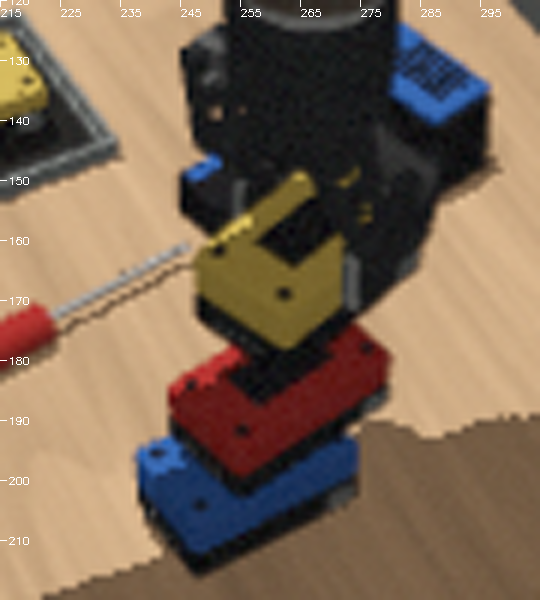

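Run:
```python
from fit import *; from z import crop
s=np.load('pics/f.npy',allow_pickle=True).item()
def quad(x0,x1,y0,y1,z): return np.array([[a,b,z] for a,b in((x0,y0),(x1,y0),(x1,y1),(x0,y1))])/1000.
q={'yellow':(.598,-.1975,np.radians(19.6)),'red':(.3898,-.3548,np.radians(4.3)),'blue':(.5955,.1975,np.radians(15.6))}
np.save('chb.npy',q,allow_pickle=True)
L=[]
for n,k,x,y in(('top','yellow',270,104),('side','yellow',298,190),('top','red',330,178),('side','red',258,268)):
    P=[(proj(s[n],place(quad(*a),q[k])),(0,255,0)) for a in((-70,44,-46,46,30),(-41,41,-27,27,30),(-37,37,-23,23,14),(44,90,-46,46,64))]
    L.append(cv2.convertScaleAbs(crop('f',n,x,y,68,78,5,None,P),alpha=1.5))
cv2.imwrite('pics/ov5.png',np.vstack([np.hstack(L[:2]),np.hstack(L[2:])]))
```

```text
(no output)
```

View pics/ov5.png

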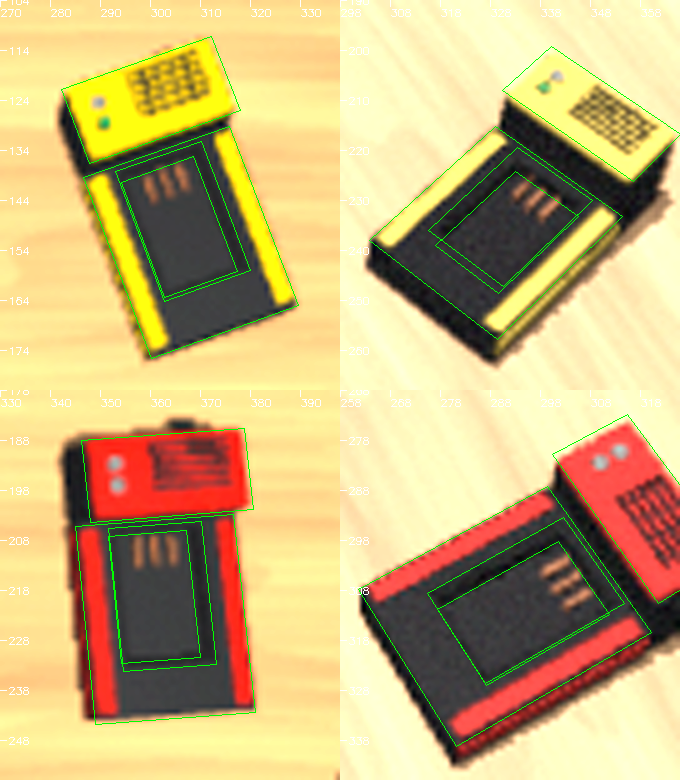

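Emit:
apply_moves:
  targets: [0.3,-0.6,0.2,0,0,0,0.5,0.7,-1.6,0.2,0,0,-0.1,0.5,1.2,-2.7,0.2,0,0,-0.2,0.5,1.7,-3.8,0.2,0,0,-0.3,0.5,2.2,-4.9,0.2,0,0,-0.4,0.5]

```text
time: 13.9
ee_pos: [0.5566, -0.1394, 0.173]
tcp_rot: [180.0, 0.0, -159.8]
wrist_force: [0.9, 0.7, -3.9]
opening: 0.0589
```

Emit:
apply_moves:
  targets: [0.4,-0.9,-0.2,0,0,-0.1,0.5,0.8,-1.7,-0.6,0,0,-0.1,0.5,1,-2.1,-1.1,0,0,-0.1,0.5,1,-2.1,-1.6,0,0,-0.1,0.5,1,-2.1,-1.8,0,0,-0.1,0.5]

```text
time: 14.4
ee_pos: [0.585, -0.2002, 0.1165]
tcp_rot: [179.9, -0.2, -160.4]
wrist_force: [-0.5, 0.0, -4.4]
opening: 0.0586
```

```bash
python3 d.py .5846 -.2014 .0455 199.6
python3 - <<'E'
from h import *; from z import crop
snap('j')
crop('j','side',290,150,90,110,6,'pics/j2.png')
E
```

```text
d [-0.01 -0.04 -2.37] rot [-0.01 -0.03 -0.  ] t 14.4 p [ 0.585  -0.2002  0.1165] [ 1.7986e+02 -1.6000e-01 -1.6040e+02] F [-0.5  0.  -4.4] op 0.0586 q [-19.  14.   7.  84.   0. -39.]
```

View pics/j2.png

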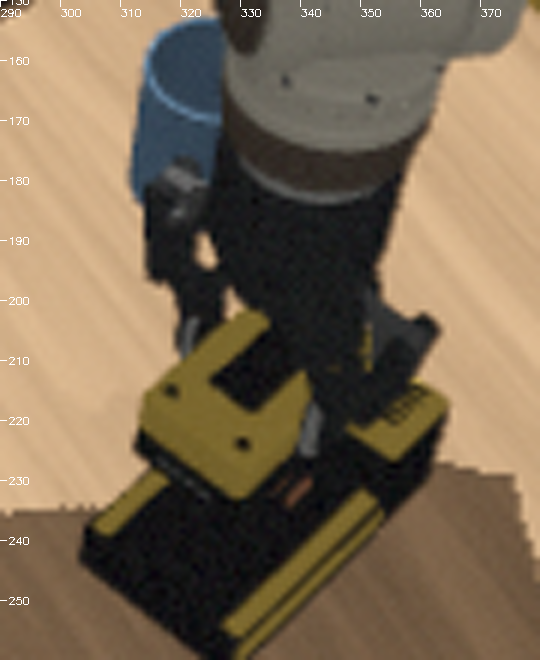

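Emit:
apply_moves:
  targets: [0,0,-0.4,0,0,0,0.5,0,0,-0.9,0,0,0,0.5,0,0,-1.4,0,0,0,0.5,0,0,-1.7,0,0,0,0.5,0,0,-1.75,0,0,0,0.5]

```text
time: 15.0
ee_pos: [0.5852, -0.2006, 0.0645]
tcp_rot: [179.9, -0.1, -160.4]
wrist_force: [-1.5, 0.5, -3.3]
opening: 0.0591
```

Emit:
apply_moves:
  targets: [0,0,-0.05,0,0,0,0.5,0,0,-0.12,0,0,0,0.5,0,0,-0.2,0,0,0,0.5,0,0,-0.27,0,0,0,0.5,0,0,-0.3,0,0,0,0.5]

```text
time: 15.5
ee_pos: [0.5861, -0.201, 0.0575]
tcp_rot: [-180.0, 0.0, -160.4]
wrist_force: [-1.4, 1.0, -3.8]
opening: 0.0588
```

Emit:
apply_moves:
  targets: [0,0,-0.05,0,0,0,0.5,0,0,-0.1,0,0,0,0.5,0,0,-0.15,0,0,0,0.5,0,0,-0.15,0,0,0,0.5]

```text
time: 15.9
ee_pos: [0.586, -0.2009, 0.0528]
tcp_rot: [180.0, -0.0, -160.4]
wrist_force: [0.8, -0.1, -3.0]
opening: 0.059
```

Emit:
apply_moves:
  targets: [0,0,-0.05,0,0,0,0.5,0,0,-0.1,0,0,0,0.5,0,0,-0.1,0,0,0,0.5]

```text
time: 16.2
ee_pos: [0.586, -0.2009, 0.0498]
tcp_rot: [180.0, -0.0, -160.4]
wrist_force: [-0.6, -0.0, -4.5]
opening: 0.0592
```

Dropping into the well with no contact so far; continue.

Emit:
apply_moves:
  targets: [0,0,-0.05,0,0,0,0.5,0,0,-0.1,0,0,0,0.5,0,0,-0.1,0,0,0,0.5]

```text
time: 16.5
ee_pos: [0.5862, -0.201, 0.047]
tcp_rot: [-180.0, 0.0, -160.4]
wrist_force: [0.6, -0.1, -4.2]
opening: 0.0589
```

Emit:
apply_moves:
  targets: [0,0,-0.03,0,0,0,0.5,0,0,-0.06,0,0,0,0.5,0,0,-0.06,0,0,0,0.5]

```text
time: 16.8
ee_pos: [0.5862, -0.201, 0.0468]
tcp_rot: [-180.0, 0.0, -160.4]
wrist_force: [-5.4, 2.8, 8.0]
opening: 0.0587
```

Emit:
apply_moves:
  targets: [0,0,0,0,0,0,0.7,0,0,0,0,0,0,0.8,0,0,0,0,0,0,0.9,0,0,0,0,0,0,1,0,0,0,0,0,0,1]

```text
time: 17.3
ee_pos: [0.5862, -0.201, 0.0452]
tcp_rot: [180.0, -0.0, -160.4]
wrist_force: [-0.4, -0.4, 0.6]
opening: 0.0852
```

Emit:
apply_moves:
  targets: [0,0,0,0,0,0,1,0,0,0.3,0,0,0,1,0,0,1,0,0,0,1,0,0,2.2,0,0,0,1,0,0,3.6,0,0,0,1]

```text
time: 17.8
ee_pos: [0.5854, -0.2007, 0.154]
tcp_rot: [179.9, -0.1, -160.4]
wrist_force: [1.4, 0.3, 0.9]
opening: 0.0854
```

Emit:
apply_moves:
  targets: [-0.2,1,0.6,0,0,0,1,-0.6,2.2,1,0,0,0,1,-1,3.4,1.4,0,0,0,1,-1.6,4.6,1.6,0,0,-0.3,1,-2.2,5.7,1.6,0,0,-0.6,1]

```text
time: 18.3
ee_pos: [0.5198, -0.0286, 0.2031]
tcp_rot: [-180.0, 0.1, -164.1]
wrist_force: [-0.2, 0.1, -0.2]
opening: 0.0855
```

Run:
```python
from f3 import *; from z import crop
s=snap('k')
p=packfit(s,'red',58,52,40,.058,[.4887,.009,np.radians(15.5)],cams=('side',))
p=packfit(s,'yellow',60,58,46,.018,[.5985,-.1965,np.radians(19.6)],cams=('top','side'))
q=[.597,-.197,np.radians(19.6),.018]
def quad(w,z): return np.array([[a,b,z] for a,b in((-65,-w/2),(35,-w/2),(35,w/2),(-65,w/2))])/1000.
L=[crop('k',n,x,y,80,100,5,None,[(proj(s[n],place(quad(60,58),q)),(0,255,0))]) for n,x,y in(('top',265,95),('side',290,170))]
cv2.imwrite('pics/k2.png',np.hstack(L))
crop('k','side',215,120,90,100,6,'pics/k3.png')
print(bot.get_obs()['ee_pos'])
```

```text
red ['side'] [0.4869 0.008 ] 16.29 80.8
yellow ['top'] [ 0.6043 -0.1967] 19.5 411.4
yellow ['side'] [ 0.6053 -0.2056] 12.83 389.9
yellow ['top', 'side'] [ 0.6036 -0.1986] 17.64 816.9
[ 0.51878371 -0.02706939  0.20308416]
```

View pics/k2.png

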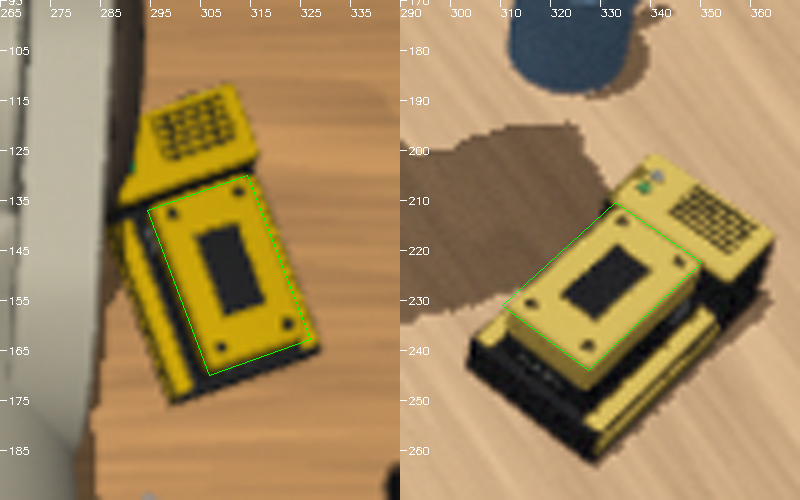

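View pics/k3.png

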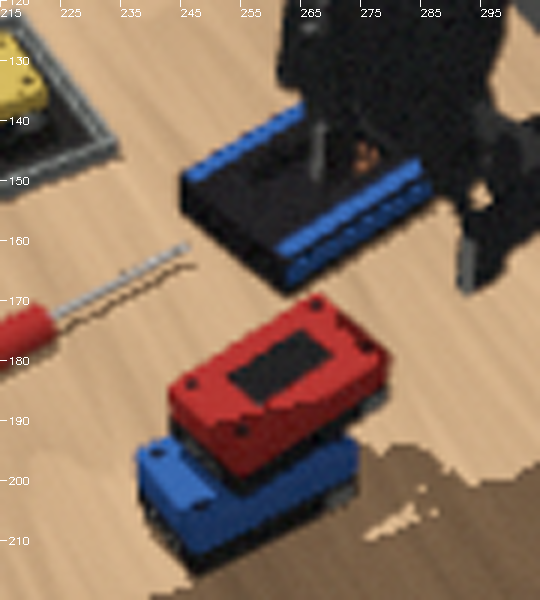

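```bash
python3 - <<'E'
from f3 import *; from z import crop
s=np.load('pics/k.npy',allow_pickle=True).item()
def quad(w,z): return np.array([[a,b,z] for a,b in((-65,-w/2),(35,-w/2),(35,w/2),(-65,w/2))])/1000.
P=[(proj(s['side'],place(quad(58,z),[*p[:2],np.radians(p[2]),.058])),c) for p,c in(((.4885,.0103,16.5),(0,255,0)),((.4869,.008,16.3),(255,255,255))) for z in (52,32)]
crop('k','side',235,160,50,50,11,'pics/k4.png',P)
E
python3 d.py .474 .0045 .21 196.4
```

```text
d [-1.49  1.05  0.23] rot [-0.01  0.02  0.05] t 18.4 p [ 0.5188 -0.0271  0.2031] [ 1.7999e+02  1.1000e-01 -1.6387e+02] F [ 1.5 -1.1  0.6] op 0.0855 q [ -3.   0.   2.  92.   0. -19.]
```

View pics/k4.png

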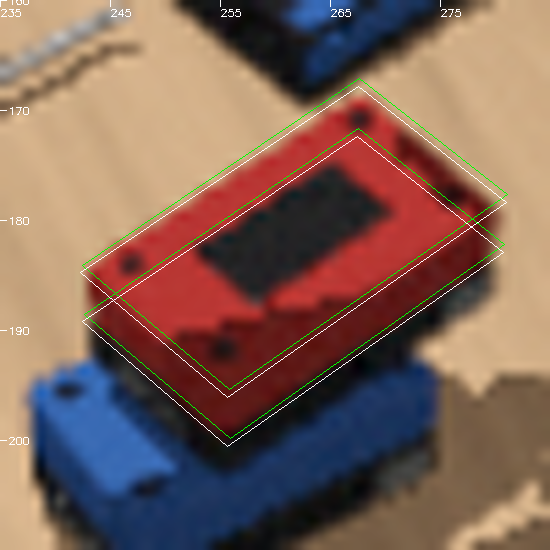

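Emit:
apply_moves:
  targets: [-0.5,0.4,0,0,0,0,1,-1.1,0.8,-0.5,0,0,0,1,-1.5,1,-1.2,0,0,0,1,-1.5,1,-1.8,0,0,0,1,-1.5,1,-2,0,0,0,1]

```text
time: 18.9
ee_pos: [0.4746, -0.0002, 0.1403]
tcp_rot: [180.0, -0.1, -164.0]
wrist_force: [-0.4, -1.0, -0.5]
opening: 0.0852
```

```bash
python3 d.py .4725 .0039 .078 196;  python3 - <<'E'
from h import *; from z import crop
snap('l')
crop('l','side',215,120,90,100,6,'pics/l2.png')
E
```

```text
d [-0.07  0.14 -2.08] rot [ 0.   -0.01 -0.  ] t 18.9 p [ 4.746e-01 -2.000e-04  1.403e-01] [ 1.7999e+02 -7.0000e-02 -1.6397e+02] F [-0.4 -1.  -0.5] op 0.0852 q [ -0.  -6. -11.  85.  -0. -16.]
```

View pics/l2.png

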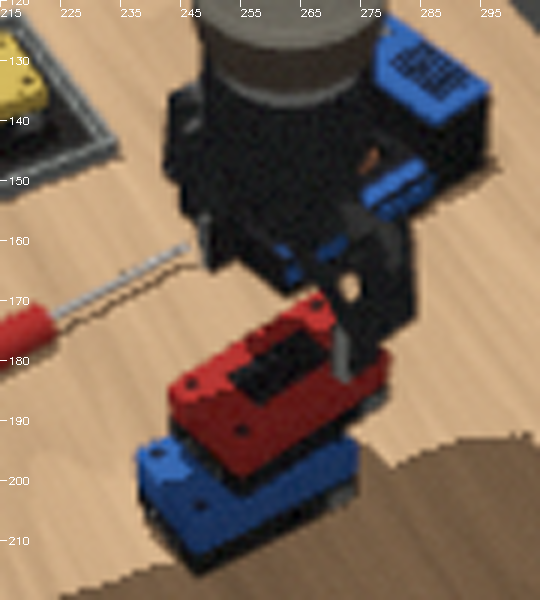

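Emit:
apply_moves:
  targets: [0,0.1,-0.4,0,0,0,1,-0.1,0.1,-1.0,0,0,0,1,-0.1,0.1,-1.6,0,0,0,1,-0.1,0.1,-2,0,0,0,1,-0.1,0.1,-2,0,0,0,1]

```text
time: 19.5
ee_pos: [0.4715, 0.003, 0.0798]
tcp_rot: [180.0, -0.1, -164.0]
wrist_force: [0.0, -0.0, 0.9]
opening: 0.0855
```

```bash
python3 d.py .4725 .0039 .078 196;  python3 - <<'E'
from h import *; from z import crop
snap('m')
crop('m','side',215,120,90,100,6,'pics/m2.png')
E
```

```text
d [ 0.03  0.03 -0.06] rot [ 0.   -0.02  0.  ] t 19.5 p [0.4715 0.003  0.0798] [ 1.7997e+02 -1.2000e-01 -1.6400e+02] F [ 0.  -0.   0.9] op 0.0855 q [  0.  -6. -17.  79.  -0. -16.]
```

View pics/m2.png

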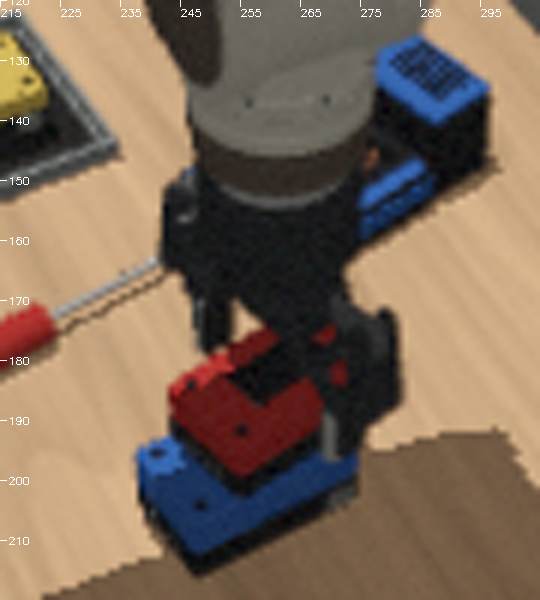

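Fingers straddle the red pack with clearance above the blue one; close.

Emit:
apply_moves:
  targets: [0,0,0,0,0,0,0.9,0,0,0,0,0,0,0.8,0,0,0,0,0,0,0.72,0,0,0,0,0,0,0.66,0,0,0,0,0,0,0.6]
  newtons: 30

```text
time: 20.1
ee_pos: [0.4724, 0.0033, 0.082]
tcp_rot: [180.0, 0.1, -164.0]
wrist_force: [-1.6, 2.7, 5.5]
opening: 0.0577
```

Emit:
apply_moves:
  targets: [0,0,0,0,0,0,0.5,0,0,0,0,0,0,0.5]
  newtons: 50

```text
time: 20.3
ee_pos: [0.4724, 0.0034, 0.0822]
tcp_rot: [180.0, 0.1, -164.0]
wrist_force: [-1.9, 3.4, 6.9]
opening: 0.057
```

Emit:
apply_moves:
  targets: [0,0,0.1,0,0,0,0.5,0,0,0.2,0,0,0,0.5,0,0,0.4,0,0,0,0.5,0,0,0.7,0,0,0,0.5,0,0,1.0,0,0,0,0.5]
  newtons: 60

```text
time: 20.8
ee_pos: [0.4721, 0.0029, 0.112]
tcp_rot: [-180.0, -0.0, -164.0]
wrist_force: [0.4, 0.0, -4.8]
opening: 0.0568
```

```bash
python3 d.py .376 -.355 .14 184.3;  python3 - <<'E'
from h import *; from z import crop
snap('n')
crop('n','side',215,120,90,100,6,'pics/n2.png')
E
```

```text
d [ -3.2  -11.93   0.93] rot [ 0.   -0.   -1.95] t 20.8 p [0.4721 0.0029 0.112 ] [-1.80e+02 -1.00e-02 -1.64e+02] F [ 0.4  0.  -4.8] op 0.0568 q [  0.  -6. -14.  82.  -0. -16.]
```

View pics/n2.png

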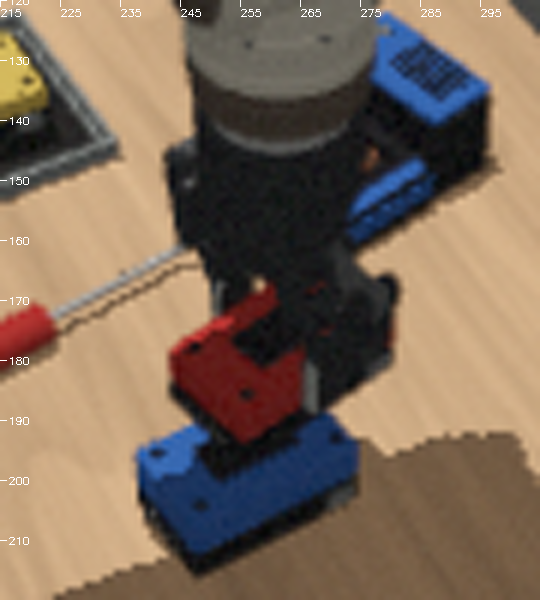

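Emit:
apply_moves:
  targets: [0,0,0.7,0,0,0,0.5,-0.2,-0.7,1.3,0,0,-0.1,0.5,-0.5,-1.8,1.5,0,0,-0.3,0.5,-0.8,-3,1.5,0,0,-0.5,0.5,-1.1,-4.2,1.5,0,0,-0.7,0.5]

```text
time: 21.4
ee_pos: [0.4388, -0.1241, 0.1566]
tcp_rot: [-180.0, 0.0, -168.2]
wrist_force: [0.3, -0.6, -4.5]
opening: 0.0568
```

Emit:
apply_moves:
  targets: [-0.3,-1.2,0,0,0,-0.2,0.5,-0.6,-2.4,0,0,0,-0.4,0.5,-0.9,-3.6,0,0,0,-0.6,0.5,-1.2,-4.8,0,0,0,-0.8,0.5,-1.5,-5.9,-0.2,0,0,-0.9,0.5]

```text
time: 21.9
ee_pos: [0.3938, -0.3019, 0.1509]
tcp_rot: [-179.9, 0.1, -173.7]
wrist_force: [1.8, 0.8, -5.0]
opening: 0.057
```

```bash
python3 d.py .3745 -.355 .042 184.2
```

```text
d [-0.64 -1.77 -3.63] rot [ 0.01  0.01 -0.36] t 21.9 p [ 0.3938 -0.3019  0.1509] [-1.7993e+02  6.0000e-02 -1.7366e+02] F [ 1.8  0.8 -5. ] op 0.057 q [-37.  -3.  -7.  86.  -0. -44.]
```

Emit:
apply_moves:
  targets: [-0.3,-0.8,-0.2,0,0,-0.2,0.5,-0.6,-1.5,-0.6,0,0,-0.4,0.5,-0.6,-1.8,-1.1,0,0,-0.4,0.5,-0.6,-1.8,-1.6,0,0,-0.4,0.5,-0.6,-1.8,-1.7,0,0,-0.4,0.5]

```text
time: 22.4
ee_pos: [0.3755, -0.3527, 0.0967]
tcp_rot: [179.8, -0.1, -176.0]
wrist_force: [-0.5, -0.3, -4.8]
opening: 0.0567
```

```bash
python3 d.py .3745 -.355 .042 184.2;  python3 - <<'E'
from h import *; from z import crop
snap('o')
crop('o','side',250,250,95,100,6,'pics/o2.png')
E
```

```text
d [-0.03 -0.08 -1.82] rot [-0.03 -0.02  0.03] t 22.4 p [ 0.3755 -0.3527  0.0967] [ 1.7983e+02 -1.3000e-01 -1.7597e+02] F [-0.5 -0.3 -4.8] op 0.0567 q [-43.  -0. -10.  80.   0. -47.]
```

View pics/o2.png

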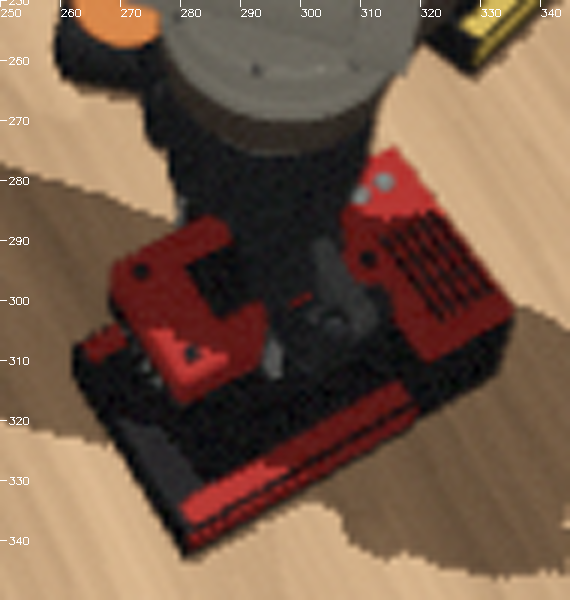

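Emit:
apply_moves:
  targets: [0,0,-0.3,0,0,0,0.5,0,0,-0.7,0,0,0,0.5,0,0,-1,0,0,0,0.5,0,0,-1.2,0,0,0,0.5,0,0,-1.2,0,0,0,0.5]

```text
time: 23.0
ee_pos: [0.3757, -0.3535, 0.062]
tcp_rot: [179.9, -0.1, -176.0]
wrist_force: [-0.7, 0.5, -5.0]
opening: 0.0566
```

Emit:
apply_moves:
  targets: [0,0,-0.05,0,0,0,0.5,0,0,-0.12,0,0,0,0.5,0,0,-0.19,0,0,0,0.5,0,0,-0.26,0,0,0,0.5,0,0,-0.3,0,0,0,0.5]

```text
time: 23.5
ee_pos: [0.3761, -0.3539, 0.0541]
tcp_rot: [180.0, -0.0, -176.0]
wrist_force: [0.1, -0.1, -5.0]
opening: 0.0571
```

Emit:
apply_moves:
  targets: [0,0,-0.05,0,0,0,0.5,0,0,-0.1,0,0,0,0.5,0,0,-0.15,0,0,0,0.5,0,0,-0.15,0,0,0,0.5]

```text
time: 23.9
ee_pos: [0.3761, -0.3539, 0.0495]
tcp_rot: [180.0, -0.0, -176.0]
wrist_force: [0.3, 0.2, -5.1]
opening: 0.0566
```

Emit:
apply_moves:
  targets: [0,0,-0.05,0,0,0,0.5,0,0,-0.1,0,0,0,0.5,0,0,-0.15,0,0,0,0.5,0,0,-0.15,0,0,0,0.5]

```text
time: 24.3
ee_pos: [0.376, -0.3539, 0.045]
tcp_rot: [180.0, -0.0, -176.0]
wrist_force: [-0.2, 0.4, -5.1]
opening: 0.0568
```

Emit:
apply_moves:
  targets: [0,0,-0.04,0,0,0,0.5,0,0,-0.07,0,0,0,0.5,0,0,-0.07,0,0,0,0.5]

```text
time: 24.6
ee_pos: [0.3761, -0.354, 0.043]
tcp_rot: [180.0, -0.0, -176.0]
wrist_force: [-0.5, 0.4, -4.5]
opening: 0.057
```

Emit:
apply_moves:
  targets: [0,0,-0.04,0,0,0,0.5,0,0,-0.07,0,0,0,0.5,0,0,-0.07,0,0,0,0.5]

```text
time: 24.9
ee_pos: [0.3762, -0.354, 0.0426]
tcp_rot: [-180.0, 0.0, -176.0]
wrist_force: [-4.8, 4.6, 8.3]
opening: 0.0571
```

Contact at .0426, where seating was predicted (.042). Release.

Emit:
apply_moves:
  targets: [0,0,0,0,0,0,0.7,0,0,0,0,0,0,0.8,0,0,0,0,0,0,0.9,0,0,0,0,0,0,1,0,0,0,0,0,0,1]

```text
time: 25.4
ee_pos: [0.3762, -0.354, 0.0411]
tcp_rot: [-180.0, 0.0, -176.0]
wrist_force: [0.0, 0.7, 0.1]
opening: 0.0856
```

Emit:
apply_moves:
  targets: [0,0,0,0,0,0,1,0,0,0.3,0,0,0,1,0,0,1,0,0,0,1,0,0,2.2,0,0,0,1,0,0,3.6,0,0,0,1]

```text
time: 25.9
ee_pos: [0.3756, -0.3534, 0.1499]
tcp_rot: [179.9, -0.1, -176.0]
wrist_force: [1.0, 0.2, -0.1]
opening: 0.085
```

Emit:
apply_moves:
  targets: [0,1,0.4,0,0,0,1,0.2,2.2,0.8,0,0,0.2,1,0.4,3.5,1,0,0,0.4,1,0.6,4.8,1,0,0,0.6,1,0.8,6,1,0,0,0.8,1]

```text
time: 26.4
ee_pos: [0.4002, -0.1725, 0.1802]
tcp_rot: [-180.0, 0.1, -171.2]
wrist_force: [0.2, -0.9, 0.1]
opening: 0.0851
```

```bash
python3 - <<'E'
from f3 import *; from z import crop
s=snap('p')
p=packfit(s,'blue',60,58,46,0,[.4712,.008,np.radians(8)],cams=('top','side'))
p=packfit(s,'blue',60,58,46,0,p[:3],cams=('side',))
q=[.3895,-.354,np.radians(4.2),.018]
def quad(w,z): return np.array([[a,b,z] for a,b in((-65,-w/2),(35,-w/2),(35,w/2),(-65,w/2))])/1000.
L=[crop('p',n,x,y,80,85,5,None,[(proj(s[n],place(quad(58,52),q)),(0,255,0))]) for n,x,y in(('top',325,170),('side',255,260))]
L2=[crop('p',n,x,y,80,65,5,None,[(proj(s[n],place(quad(60,58),p)),(0,255,0))]) for n,x,y in(('top',195,155),('side',220,165))]
cv2.imwrite('pics/p2.png',np.vstack([np.hstack(L),np.hstack(L2)])[:,:])
E
python3 d.py .456 .006 .2 187
```

```text
blue ['top'] [0.4707 0.0074] 7.08 68.2
blue ['side'] [0.4692 0.0087] 8.41 416.6
blue ['top', 'side'] [0.4697 0.0074] 8.28 488.1
blue ['side'] [0.4675 0.0097] 11.79 416.0
d [1.85 5.9  0.66] rot [-0.    0.01 -0.34] t 26.5 p [ 0.4006 -0.171   0.1802] [-1.8000e+02  8.0000e-02 -1.7094e+02] F [ 0.8 -0.3 -0.2] op 0.0852 q [-23. -11. -11.  90.   0. -32.]
```

View pics/p2.png

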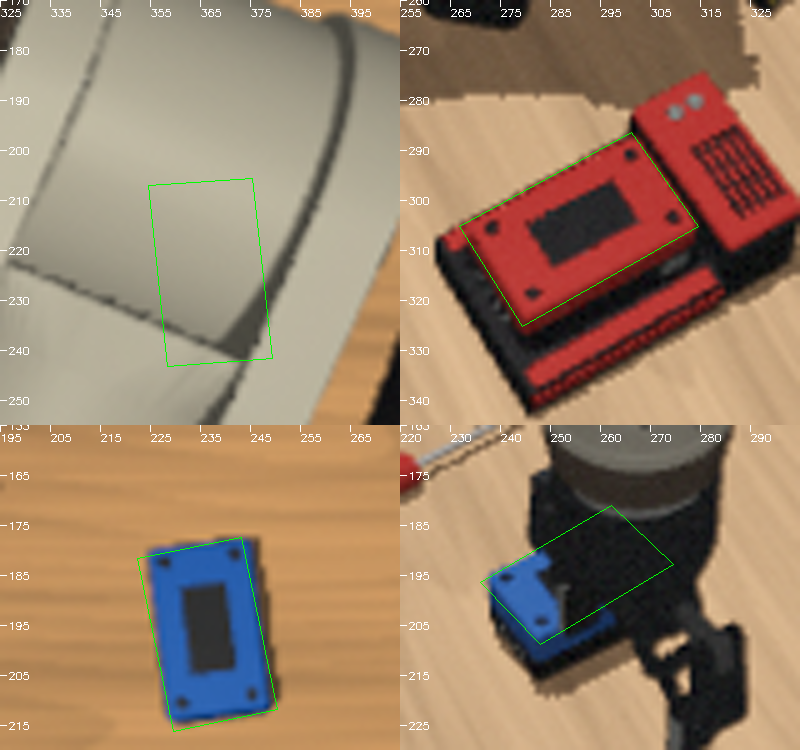

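Emit:
apply_moves:
  targets: [0.4,1.2,0,0,0,-0.1,1,0.8,2.4,0,0,0,-0.2,1,1.2,3.6,0,0,0,-0.3,1,1.5,4.8,-0.3,0,0,-0.3,1,1.8,5.9,-0.8,0,0,-0.3,1]

```text
time: 27.0
ee_pos: [0.4551, 0.0041, 0.1563]
tcp_rot: [-180.0, 0.1, -173.0]
wrist_force: [0.3, 0.7, 0.3]
opening: 0.0852
```

Emit:
apply_moves:
  targets: [0,0,-0.5,0,0,0,1,0,0,-0.9,0,0,0,1,0,0,-0.9,0,0,0,1]

```text
time: 27.3
ee_pos: [0.4533, 0.0022, 0.1266]
tcp_rot: [180.0, -0.1, -173.0]
wrist_force: [-0.6, 0.4, -0.1]
opening: 0.0852
```

```bash
python3 d.py .4553 .0057 .026 187;  python3 - <<'E'
from h import *; from z import crop
snap('q')
crop('q','side',215,120,90,100,6,'pics/q2.png')
E
```

```text
d [ 0.07  0.12 -3.35] rot [ 0.   -0.02  0.01] t 27.3 p [0.4533 0.0022 0.1266] [ 1.8000e+02 -1.4000e-01 -1.7304e+02] F [-0.6  0.4 -0.1] op 0.0852 q [  0.  -9. -15.  84.  -0.  -7.]
```

View pics/q2.png

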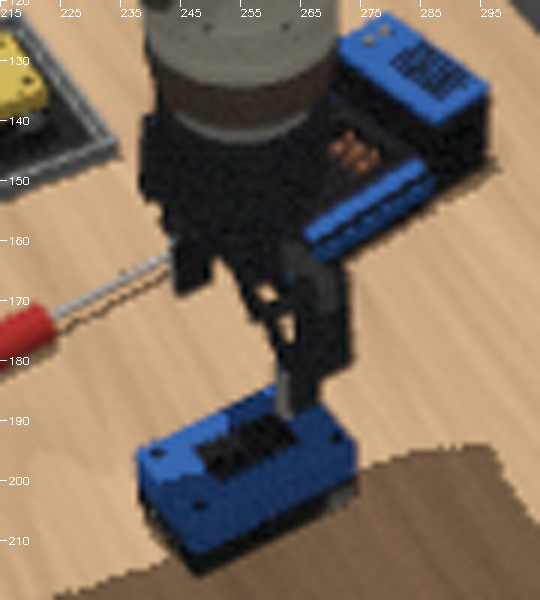

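Emit:
apply_moves:
  targets: [0,0.1,-0.7,0,0,0,1,0.1,0.1,-1.5,0,0,0,1,0.1,0.1,-2.3,0,0,0,1,0.1,0.1,-3,0,0,0,1,0.1,0.1,-3.3,0,0,0,1]

```text
time: 27.9
ee_pos: [0.4566, 0.0052, 0.0282]
tcp_rot: [180.0, -0.1, -173.1]
wrist_force: [-0.8, 0.1, 0.3]
opening: 0.0853
```

Emit:
apply_moves:
  targets: [0,0,0,0,0,0,0.9,0,0,0,0,0,0,0.8,0,0,0,0,0,0,0.72,0,0,0,0,0,0,0.66,0,0,0,0,0,0,0.6]
  newtons: 30

```text
time: 28.4
ee_pos: [0.458, 0.0064, 0.0307]
tcp_rot: [180.0, 0.1, -173.0]
wrist_force: [-1.4, 3.4, 5.4]
opening: 0.0598
```

Emit:
apply_moves:
  targets: [0,0,0,0,0,0,0.5,0,0,0,0,0,0,0.5]
  newtons: 50

```text
time: 28.6
ee_pos: [0.458, 0.0063, 0.0309]
tcp_rot: [180.0, 0.1, -173.0]
wrist_force: [-2.4, 1.6, 6.6]
opening: 0.0592
```

Emit:
apply_moves:
  targets: [0,0,0.1,0,0,0,0.5,0,0,0.2,0,0,0,0.5,0,0,0.5,0,0,0,0.5,0,0,1.2,0,0,0,0.5,0,0,2.0,0,0,0,0.5]
  newtons: 60

```text
time: 29.1
ee_pos: [0.4565, 0.0059, 0.0896]
tcp_rot: [180.0, -0.1, -173.0]
wrist_force: [-0.1, 0.1, -4.0]
opening: 0.0592
```

```bash
python3 d.py .581 .1935 .14 195.6;  python3 - <<'E'
from h import *; from z import crop
s=snap('r')
cv2.imwrite('pics/r2.png',np.hstack([crop('r','side',215,110,90,100,4,None),crop('r','top',125,95,90,100,4,None)]))
E
```

```text
d [4.15 6.25 1.68] rot [ 0.   -0.02  1.43] t 29.1 p [0.4565 0.0059 0.0896] [ 1.80e+02 -9.00e-02 -1.73e+02] F [-0.1  0.1 -4. ] op 0.0592 q [  1.  -8. -18.  80.  -0.  -6.]
```

View pics/r2.png

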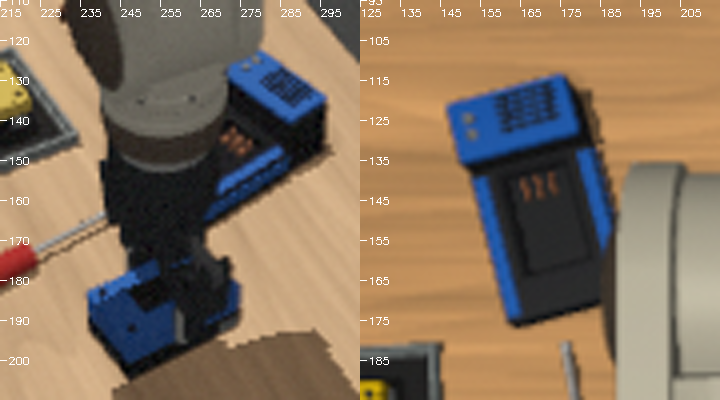

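Run:
```python
from fit import *; from z import crop
def quad(x0,x1,y0,y1,z): return np.array([[a,b,z] for a,b in((x0,y0),(x1,y0),(x1,y1),(x0,y1))])/1000.
L=[]
for p in ((.5955,.1975,np.radians(15.6)),):
  for t,n,x,y in(('a','top',138,104),('p','side',240,108)):
    s=np.load(f'pics/{t}.npy',allow_pickle=True).item()
    P=[(proj(s[n],place(quad(*a),p)),(0,255,0)) for a in((-70,44,-46,46,30),(-41,41,-27,27,30),(-37,37,-23,23,14),(44,90,-46,46,64))]
    L.append(cv2.convertScaleAbs(crop(t,n,x,y,66,78,6,None,P),alpha=1.5))
cv2.imwrite('pics/ov6.png',np.hstack(L))
```

```text
(no output)
```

View pics/ov6.png

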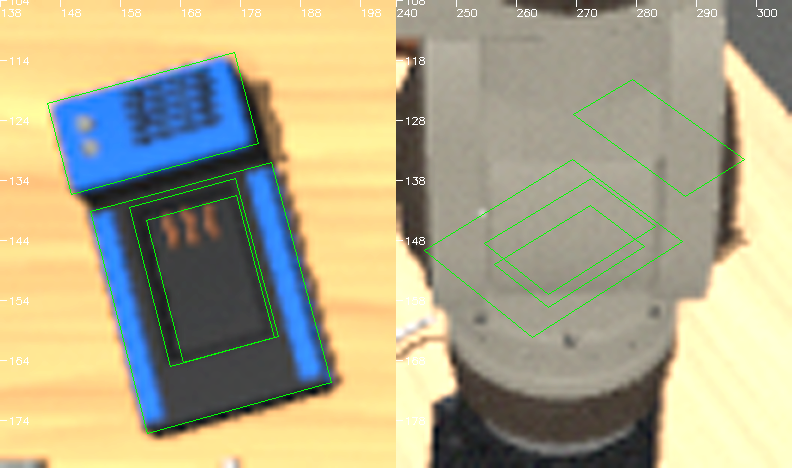

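Emit:
apply_moves:
  targets: [0,0,0.9,0,0,0.1,0.5,0.3,0.5,1.6,0,0,0.2,0.5,0.9,1.4,1.8,0,0,0.4,0.5,1.6,2.4,1.8,0,0,0.7,0.5,2.3,3.4,1.8,0,0,0.9,0.5]

```text
time: 29.7
ee_pos: [0.5268, 0.109, 0.1424]
tcp_rot: [-180.0, -0.0, -167.6]
wrist_force: [-0.3, -0.8, -4.2]
opening: 0.0591
```

Emit:
apply_moves:
  targets: [0.7,1,0,0,0,0.2,0.5,1.3,2,0,0,0,0.4,0.5,1.8,2.7,-0.3,0,0,0.5,0.5,1.9,2.9,-0.8,0,0,0.5,0.5,1.9,2.9,-1,0,0,0.5,0.5]

```text
time: 30.2
ee_pos: [0.5822, 0.1953, 0.1097]
tcp_rot: [-180.0, -0.2, -164.5]
wrist_force: [0.1, -0.5, -4.2]
opening: 0.0587
```

```bash
python3 d.py .5832 .1947 .049 195.6;  python3 - <<'E'
from h import *; from z import crop
s=snap('t')
cv2.imwrite('pics/t2.png',np.hstack([crop('t','side',225,80,90,100,4,None),crop('t','top',125,95,90,100,4,None)]))
E
```

```text
d [ 0.03 -0.02 -2.02] rot [ 0.01 -0.04  0.02] t 30.2 p [0.5822 0.1953 0.1097] [-179.98   -0.25 -164.55] F [ 0.1 -0.5 -4.2] op 0.0587 q [19. 13.  6. 83. -0.  3.]
```

View pics/t2.png

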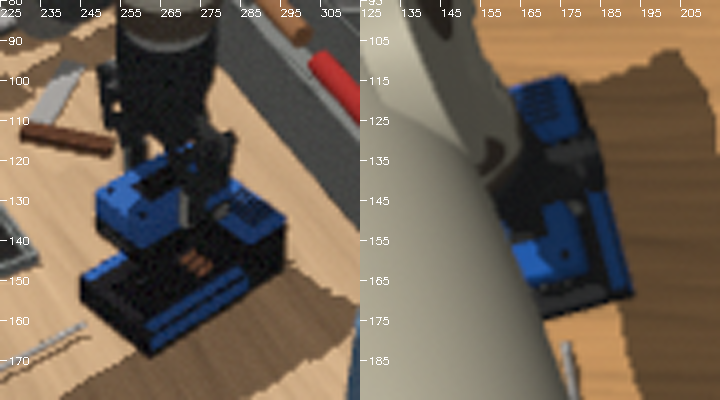

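Emit:
apply_moves:
  targets: [0,0,-0.3,0,0,0,0.5,0,0,-0.7,0,0,0,0.5,0,0,-1.1,0,0,0,0.5,0,0,-1.4,0,0,0,0.5,0,0,-1.4,0,0,0,0.5]

```text
time: 30.8
ee_pos: [0.5822, 0.1945, 0.0691]
tcp_rot: [-180.0, -0.2, -164.6]
wrist_force: [0.4, 0.0, -4.3]
opening: 0.0588
```

Emit:
apply_moves:
  targets: [0,0,-0.05,0,0,0,0.5,0,0,-0.12,0,0,0,0.5,0,0,-0.19,0,0,0,0.5,0,0,-0.26,0,0,0,0.5,0,0,-0.3,0,0,0,0.5]

```text
time: 31.3
ee_pos: [0.5831, 0.1951, 0.0619]
tcp_rot: [180.0, -0.0, -164.6]
wrist_force: [0.1, 0.7, -4.9]
opening: 0.0588
```

Emit:
apply_moves:
  targets: [0,0,-0.05,0,0,0,0.5,0,0,-0.1,0,0,0,0.5,0,0,-0.15,0,0,0,0.5,0,0,-0.15,0,0,0,0.5]

```text
time: 31.7
ee_pos: [0.583, 0.195, 0.0573]
tcp_rot: [-180.0, -0.0, -164.6]
wrist_force: [-0.2, -1.3, -4.0]
opening: 0.0587
```

Emit:
apply_moves:
  targets: [0,0,-0.05,0,0,0,0.5,0,0,-0.1,0,0,0,0.5,0,0,-0.15,0,0,0,0.5,0,0,-0.15,0,0,0,0.5]

```text
time: 32.1
ee_pos: [0.583, 0.195, 0.0528]
tcp_rot: [180.0, -0.0, -164.6]
wrist_force: [-0.4, 0.5, -4.1]
opening: 0.0587
```

Emit:
apply_moves:
  targets: [0,0,-0.04,0,0,0,0.5,0,0,-0.07,0,0,0,0.5,0,0,-0.07,0,0,0,0.5]

```text
time: 32.4
ee_pos: [0.5831, 0.195, 0.0508]
tcp_rot: [-180.0, -0.0, -164.6]
wrist_force: [0.7, 0.1, -3.0]
opening: 0.0593
```

Emit:
apply_moves:
  targets: [0,0,-0.04,0,0,0,0.5,0,0,-0.07,0,0,0,0.5,0,0,-0.07,0,0,0,0.5]

```text
time: 32.7
ee_pos: [0.5832, 0.195, 0.0491]
tcp_rot: [180.0, 0.0, -164.6]
wrist_force: [-0.5, 0.1, -1.8]
opening: 0.0586
```

Emit:
apply_moves:
  targets: [0,0,-0.03,0,0,0,0.5,0,0,-0.05,0,0,0,0.5,0,0,-0.05,0,0,0,0.5]

```text
time: 33.0
ee_pos: [0.5832, 0.1951, 0.049]
tcp_rot: [-180.0, 0.1, -164.6]
wrist_force: [-5.9, -0.9, 9.4]
opening: 0.0584
```

Seated at the predicted .049. Release and back away.

Emit:
apply_moves:
  targets: [0,0,0,0,0,0,0.7,0,0,0,0,0,0,0.8,0,0,0,0,0,0,0.9,0,0,0,0,0,0,1,0,0,0,0,0,0,1]

```text
time: 33.5
ee_pos: [0.5832, 0.195, 0.0472]
tcp_rot: [180.0, -0.0, -164.6]
wrist_force: [0.6, -0.1, -1.1]
opening: 0.0854
```

Emit:
apply_moves:
  targets: [0,0,0,0,0,0,1,0,0,0.3,0,0,0,1,0,0,1,0,0,0,1,0,0,2.2,0,0,0,1,0,0,3.6,0,0,0,1]

```text
time: 34.0
ee_pos: [0.5825, 0.1948, 0.1561]
tcp_rot: [-180.0, -0.1, -164.6]
wrist_force: [-0.2, 0.2, 0.2]
opening: 0.0854
```

Emit:
apply_moves:
  targets: [-1,-0.2,0.6,0,0,0,1,-2.2,-0.6,1.2,0,0,0,1,-3.4,-1,1.6,0,0,0,1,-4.6,-1.6,1.6,0,0,0,1,-5.6,-2.2,1.6,0,0,0,1]

```text
time: 34.5
ee_pos: [0.4136, 0.1286, 0.2046]
tcp_rot: [180.0, 0.1, -164.6]
wrist_force: [-0.5, 0.2, 0.6]
opening: 0.0854
```

Emit:
apply_moves:
  targets: [-0.2,-1,0,0,0,0,1,-0.6,-2.2,0,0,0,0,1,-1,-3.4,0,0,0,0,1,-1.4,-4.6,0,0,0,0,1,-1.6,-5.2,0,0,0,0,1]

```text
time: 35.0
ee_pos: [0.3662, -0.0288, 0.2044]
tcp_rot: [-179.9, 0.1, -164.7]
wrist_force: [0.7, 1.0, -0.7]
opening: 0.0857
```

Run:
```python
from fit import *; from z import crop
s=snap('u')
def quad(w,z): return np.array([[a,b,z] for a,b in((-65,-w/2),(35,-w/2),(35,w/2),(-65,w/2))])/1000.
T=[([.595,.198,np.radians(15.6),.018],60,58),([.597,-.197,np.radians(19.6),.018],60,58),([.3895,-.354,np.radians(4.2),.018],58,52)]
L=[]
for n,x,y,w,h in(('top',80,70,320,180),('side',130,100,270,230)):
    im=crop('u',n,x,y,w,h,2,None,[(proj(s[n],place(quad(a,z),q)),(0,255,0)) for q,a,z in T]); cv2.imwrite(f'pics/u2{n}.png',im)
cv2.imwrite('pics/u3.png',np.hstack([crop('u',n,x,y,66,70,6,None,[(proj(s[n],place(quad(60,58),T[0][0])),(0,255,0))]) for n,x,y in(('top',138,104),('side',240,108))]))
print(bot.get_obs()['time'],bot.get_obs()['ee_pos'],bot.get_obs()['wrist_force'])
```

```text
35.1 [ 0.36653475 -0.02866967  0.20442415] [ 0.88174637  0.80990545 -0.69082395]
```

View pics/u3.png

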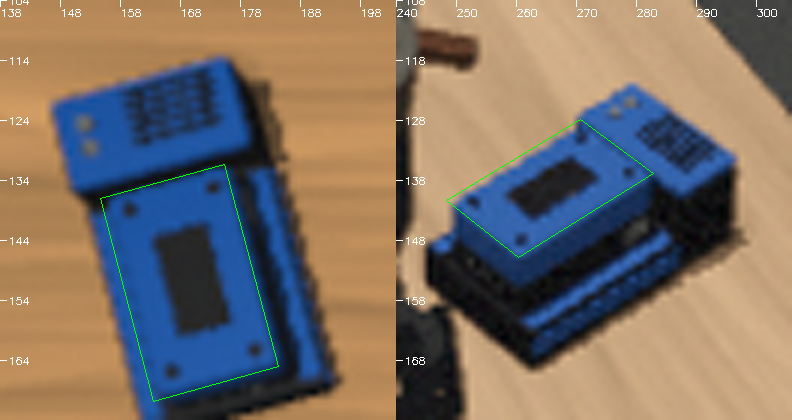

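View pics/u2top.png

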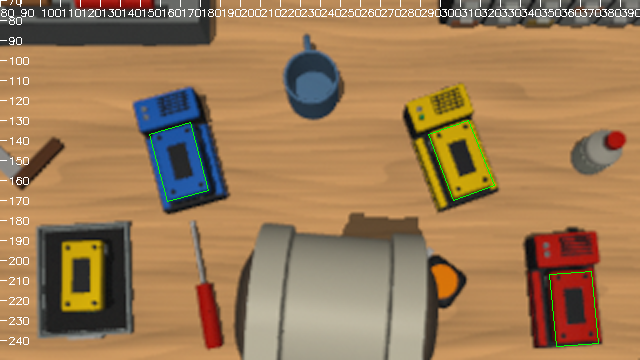

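View pics/u2side.png

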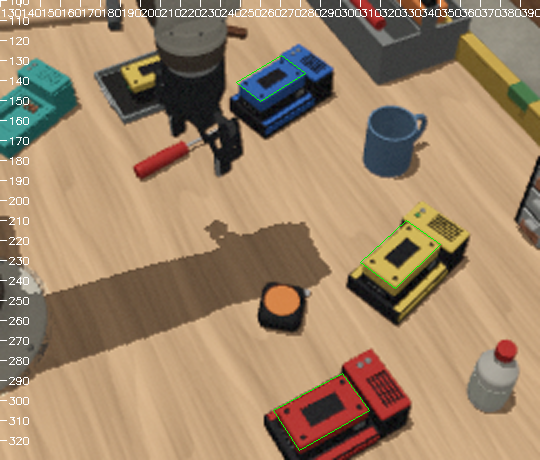

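```bash
python3 -c "
from h import *
bot.job_done(); print(bot.get_obs()['time'])"
```

```text
the job is handed in; nothing more can be done
the job is handed in; nothing more can be done
```

The job is finished and handed in at about 35 s of the 104 s allowed. No verdict is reported back.

- **Full pack:** I lifted the slim yellow pack out of its charger and stood it on its terminal block in the grey tray.
- **Empty packs:** I took the pile apart from the top, yellow, then red, then blue. Each went into the charger of its own colour, terminal end towards the hood.
- **Seating:** Each pack met contact within about 1 mm of the predicted seated height, at no more than about 10 N, and I then released it. Standing the full pack in the tray took 17 N.

In the final pictures the three seated packs match their predicted seated outlines in both cameras. The blue one sits about a pixel (roughly 3 mm) to one side, which is within the well's 5 mm play. The full pack stands upright in the tray, and the mug and glue bottle stand upright, by eye where they were. I retracted the gripper clear of everything before handing in.

Two automatic fits failed while the arm blocked the view: yellow after seating, and blue's side view before its grasp. I ignored yellow's and judged it by the overlaid outlines; for blue I used the clear top view. My two estimates of the blue charger's position differed by about 4 mm, so I used the midpoint, which lined up with the well in the top picture.

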